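# Pull the basket from a coolant strainer and close it up

### The arm

A 7-joint arm with a two-finger parallel gripper is mounted at the origin on the work surface. World frame = base frame: x ahead of the robot, y to its left, z up, the work surface at z = 0. Lengths are in m, angles in rad, forces in N, time in s.
With the tool pointing down it reaches from about 0.4 to 0.875 m from the base axis. Payload 19.3 kg.
Tool frame: the origin (TCP) lies on the centre line of the jaws, within the pads' length; the fingertips stand 8 mm ahead of it and the grasp point (between the pads) lies 11 mm behind it (bot.tip_extent is the distance from the TCP to the fingertips, in m); x points along the fingers, y is the direction in which the jaws open and shut, and the axes are right-handed (so a half turn about x gives the same grasp; the last joint's range is limited). The gripper opens to 85 mm and grips with 20 to 120 N. Pads are 22 mm wide; open, the fingers measure 114 mm over their backs; the gripper's body (76 mm by 85 mm) begins 54 mm behind the grasp point. The pads swing forward as they close: fully open they stand 13 mm farther back than shut.
Start: joints at [-1.188, 0.521, -0.036, 1.599, 0.021, 1.021, -0.113], TCP at [0.273, 0.562, 0.239] pointing down, gripper open.
Joint ranges: [-2.91, 2.91], [-0.3, 2.13], [-1.5, 1.42], [0.17, 2.43], [-1.26, 4.41], [0.16, 1.93], [-2.52, 2.52]. Speed limits (rad/s): [1.89, 1.89, 2.39, 2.39, 3.01, 3.01, 3.01].

### API

Orientations are given as [roll, pitch, yaw] about the fixed x, y, z axes, in that order (R = Rz(yaw) Ry(pitch) Rx(roll)).
In Python, from workcell import sensors, imaging, order, bot gives the robot as it stands.
- The arm moves only by the tool arm_command, never from a script. Its argument "commands" is a list of rows, each an object of numbers: "dx", "dy", "dz": the shift along the tool's x, y, z in cm; "twist": the turn about the tool's x in rad. A call has 1 to 12 rows; each row is the pose to reach, as a shift and turn from the pose measured when the call began, along the tool's axes at that moment; what a row does not reach only later rows make up. A row lasts 1/12 s, in which the tool goes at most 41.7 mm and 7.16 degrees, less where a joint would pass 70% of its speed; a pose out of reach is approached as far as the arm can. A call with a gripper value outside its range is refused whole. "grip" is the closure, from -1 (fully open) to 1 (shut), set as the call begins (left out, the last holds). The fingers move at their own pace and stop on an object; "squeeze" is the grip in N (left out, the last holds). Time passes only in rows, so rows that repeat a pose let the fingers close. It gives the time, the measured TCP pose, the force and the opening at its end, in the units of the state.
- sensors.observe(): the state, without advancing time (a new reading comes with each control period).
- imaging.grab_frame(name): name is "scene" or "top"; returns the picture (384x512x3 uint8, red, green, blue); there is no depth.
- imaging.camera_info(name): a dict with "fx", "fy", "cx", "cy" (pixels), "origin" and "attitude" of the camera in the world. Camera axes: x right, y down, z forward; pixel columns grow to the right and rows downward; lengths in m; the calibration is good to about 2 mm. A picture is of the moment at which its call begins. camera_info takes no time and is no camera call.
- order.job_done(): hands the job in, once; it reports no verdict.
The state is a dict: "clock": time; "qpos": joint angles; "qd": joint speeds; "joint_efforts": joint torques, N m; "position": TCP position; "tool_rot": TCP orientation; "force": force on the tool from outside, world axes, zero at the start; "moment": the same for the moment, N m; "grip_width": finger opening in m.
Only numpy, scipy, OpenCV 4.12 (cv2) and the standard library are available. Lean on these libraries where they do the work, as an engineer would, in place of code of your own. Each camera call takes 0.05 s, during which the arm holds its last target.

### The job

The coolant strainer stands open and drained for service. With the hook rod from its stand, fish the strainer basket out by its bail, without the hand touching the basket, and set it down gently, upright, in the drip tray. Then hang the rod back on its stand and lower the strainer's cover gently until it is fully closed, leaving the gasket, spanner, brush and tin where they are.

Things in the scene. Friction and masses are not known exactly. Their poses are not given: they have to be found in the camera images.
- strainer: Blue cast strainer, fixed. Round upright pot, outer diameter 128; flanged rim (diameter 144) 185 mm above the bench; bore 108. A ledge 123 mm below the rim narrows the bore to 88. Pot floor at 12 mm. Origin on the pot's axis at the bench, z up. Pipe stubs reach 112 mm along its +x and -x, below the rim. The cover's hinge is on its -y side, the closed cover's handle on its +y side.
- cover (a joint): Angle (rad) of the strainer's round cover, diameter 144, 12 mm thick, 0.5 kg. 0: fully closed on the rim, its stop; 1.57: upright; limit 2.5; starts at 2.22 to 2.4. It turns about the strainer's x axis through point cover_hinge. Hinge friction (0.37 N m) holds it where left when above about 0.7 rad; lower, it falls shut unless held.
- cover_handle (a point): Middle of the cover's handle: black round bar, diameter 14, 116 mm long, along the strainer's x, 198 mm from the hinge axis, on two 10 mm arms 50 mm either side of the middle; bar centre 42 mm beyond the cover's edge, so a gripper can straddle it from above at every angle and it turns in the grip. Closed: 195 mm above the bench, 114 mm from the pot's axis on its +y side.
- cover_hinge (a point): Point on the hinge axis, middle of the hinge, 84 mm from the strainer's axis on its -y side, 192 mm above the bench.
- basket: Loose steel basket, 0.26 to 0.5 kg: perforated cup, diameter 76, 42 mm high, wall 3; on top a 5 mm collar, diameter 98 outside, 71 inside; over it a fixed arched brass bail; 88 mm high overall. Origin: centre of its underside, z up. It hangs by the collar on the strainer's ledge, underside 20 mm above the bench. The bail's arch spans along the basket's y (lies in its yz plane).
- bail (a point): Middle of the top of the bail, centre of its 6 mm wire, 85 mm above the basket's underside (38 mm above the collar's top). At the start it is 80 mm below the strainer's rim. The arch falls 1 mm in the first 12 mm either side, 9 mm in 27 mm.
- rod: Loose hook rod, 0.16 kg, hanging upright in the stand's fork. Origin: on its axis, underside of a steel collar (diameter 30, 6 thick); z up. Above: orange flat-sided handle, 6 to 86 mm above the origin, 26 mm wide along x, 18 mm thick along y. Below: 7 mm shaft down the axis to a J hook, open upward, on the -x side of the shaft.
- rod_grip (a point): Middle of the handle's flats, 44 mm above the collar's underside, 159 mm above the hook's saddle; grip it here across its y.
- rod_hook (a point): Saddle of the J hook: centre of the 7 mm wire, middle of the hook's bottom, 115 mm below the rod's origin and 11 mm to its -x. Shaft 11 mm to the +x side of this point, upturned tip 11 mm to the -x side, 15 mm clear between; tip's top 17.5 mm above this point. A bail resting in the hook has its centre 6.5 mm above this point.
- stand: Grey steel stand fixed to the bench: base plate 130 x 110 x 12 mm, a post on its +x side, and a two-tined fork that points to its own -x. Origin at the bench, below the place where the rod's axis hangs. z up.
- fork (a point): Where the rod hangs, on top of the fork, 145 mm above the bench: the hung rod's origin lies here, its x along the stand's x, hook to -x. The slot, 14 mm wide, runs along the stand's x, open to -x, mouth flared; it ends 8 mm behind this point. Lips 20 to 27 mm to -x stand 5 mm above the fork: lift the collar over them. The tines reach 43 mm to -x.
- tray: Shallow open aluminium drip tray fixed to the bench, 150 x 150 mm outside, 20 mm high, walls and floor 4 mm thick. Origin: centre of its underside; z up, x and y along its sides.
- gasket: Bystander: green flat ring gasket, 132 mm across, 5 mm thick, lying flat. Origin: centre of its underside.
- spanner: Bystander: steel spanner, 170 mm long, lying along its own x.
- brush: Bystander: cleaning brush, 180 mm long, lying along its own x.
- tin: Bystander: upright red tin, 68 mm in diameter, 85 mm high. Origin: centre of its underside.
There are look-alikes about, which are no part of the job. There is more than one size of the stand; the one meant has the size given above. What is shaped like the rod but turquoise is not meant.

How it is judged:
By the outcome, as a careful person would: the job done as asked, in the order asked, and still so for the second after the job is handed in, with the robot touching nothing.
It also fails if it takes over 72 s, if anything falls off the work surface, if the arm or the gripper's body presses on something with over 40 N, if the wrist force passes 120 N, or if a joint passes its speed limit or range.

## Working session

There is one attempt and no reset: what is moved stays moved. The work goes in short steps, Python scripts to look and compute and a tool call to move; the robot and the scene stay as the last step left them, time stands still between calls to the robot, and variables do not carry over. Pictures are saved under pics/ and viewed, and the job is handed in when it is done.

Besides the shell and the picture viewer there is one more tool, called after ">>>" as name([rows], argument=value, ...), one row to a line, values as JSON. arm_command: Moves the arm, as the interface text tells. Its arguments: {"type":"object","properties":{"commands":{"type":"array"},"grip":{"type":"number"},"squeeze":{"type":"number"}},"required":["commands"]}

```bash
ls; mkdir -p pics
python3 - <<'E'
from workcell import sensors, imaging, order, bot
import cv2
print(sensors.observe())
for n in("scene","top"):
    print(n,imaging.camera_info(n))
    im=imaging.grab_frame(n); cv2.imwrite(f"pics/{n}0.png",im[:,:,::-1])
E
```

```text
pics
{'clock': 0.0, 'qpos': array([-1.18822469,  0.52200745, -0.03628258,  1.59997673,  0.02120209,
        1.02109084, -0.11280331]), 'qd': array([-7.12688578e-05,  9.39127313e-04,  1.52354644e-03, -1.89668139e-04,
       -1.55989912e-04,  2.30543229e-04, -3.25244836e-04]), 'joint_efforts': array([-1.53517165e-03, -9.27092457e+01,  1.97921544e+00, -3.69938743e+01,
        1.78558391e-02,  8.12191225e-03, -2.78463835e-05]), 'position': array([0.2733317 , 0.56171783, 0.23874152]), 'tool_rot': array([-1.47827314,  1.56969874, -1.93109641]), 'force': array([-0.44390927,  0.17591664,  0.01492882]), 'moment': array([-0.04090609,  0.05198374,  0.03968689]), 'grip_width': 0.08558770507722013}
scene {'fx': 468.2476692412588, 'fy': 468.2476692412588, 'cx': 251.10087031381104, 'cy': 186.73581450342564, 'origin': array([ 1.18186673, -0.41256304,  1.04221508]), 'attitude': array([-2.3518205 ,  0.01023982,  0.82832173])}
top {'fx': 384.9400620452644, 'fy': 384.9400620452644, 'cx': 255.60119835161527, 'cy': 189.75528681285348, 'origin': array([0.39821103, 0.21413606, 1.41494267]), 'attitude': array([-3.06300488e+00, -2.07311117e-03, -1.59770722e+00])}
```

View pics/scene0.png

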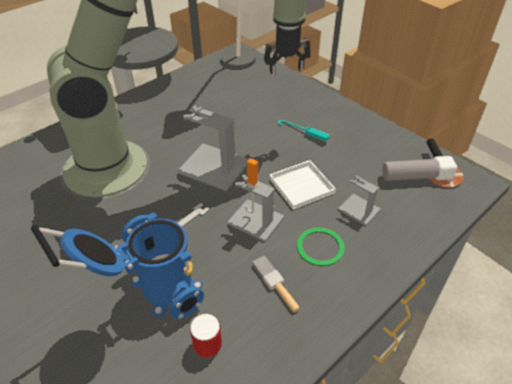

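View pics/top0.png

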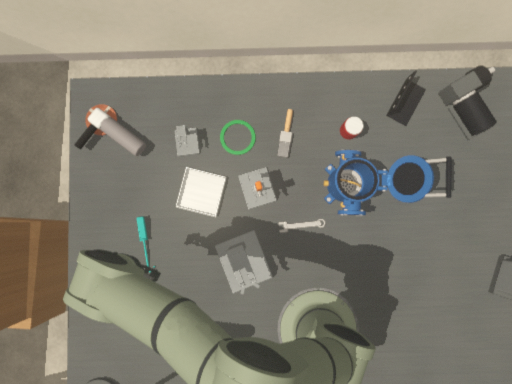

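Candidates for the stand, by pixels in the top view: (187,140) small, (257,187) holding the orange rod, and (244,262) large. For the rod: orange at (258,187), and turquoise at (143,230), which is excluded. I'll enlarge the images to confirm and measure.

```bash
cat > h.py <<'E'
import numpy as np, cv2
from scipy.spatial.transform import Rotation as R
from workcell import sensors, imaging, order, bot
C={n:imaging.camera_info(n) for n in("scene","top")}
def RR(a): return R.from_euler('xyz',a).as_matrix()
def ray(n,u,v):
    c=C[n]; d=RR(c['attitude'])@np.array([(u-c['cx'])/c['fx'],(v-c['cy'])/c['fy'],1]); return np.array(c['origin']),d
def plane(n,u,v,z):
    o,d=ray(n,u,v); return o+d*(z-o[2])/d[2]
def proj(n,p):
    c=C[n]; q=RR(c['attitude']).T@(np.array(p)-c['origin']); return np.array([c['cx']+c['fx']*q[0]/q[2],c['cy']+c['fy']*q[1]/q[2]])
def tri(a,b):
    o1,d1=ray('scene',*a);o2,d2=ray('top',*b)
    d1/=np.linalg.norm(d1);d2/=np.linalg.norm(d2)
    A=np.array([d1,-d2]).T; s=np.linalg.lstsq(A,o2-o1,rcond=None)[0]
    p,q=o1+d1*s[0],o2+d2*s[1]; return (p+q)/2,np.linalg.norm(p-q)
def crop(f,out,x0,y0,x1,y1,k):
    im=cv2.imread(f)[y0:y1,x0:x1]; cv2.imwrite(out,cv2.resize(im,None,fx=k,fy=k,interpolation=cv2.INTER_CUBIC))
def snap(n,out):
    im=imaging.grab_frame(n)[:,:,::-1].copy(); cv2.imwrite(out,im); return im
E
python3 - <<'E'
from h import *
a=cv2.imread('pics/top0.png');b=cv2.imread('pics/scene0.png')
k=5
def cr(im,x,y,w,h,k): return cv2.resize(im[y:y+h,x:x+w],None,fx=k,fy=k,interpolation=cv2.INTER_CUBIC)
cv2.imwrite('pics/t_a.png',cr(a,170,110,130,120,6))
cv2.imwrite('pics/t_b.png',cr(a,310,130,150,100,5))
cv2.imwrite('pics/s_a.png',cr(b,210,140,130,110,6))
cv2.imwrite('pics/s_b.png',cr(b,30,205,180,120,4))
E
```

```text
(no output)
```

View pics/t_a.png

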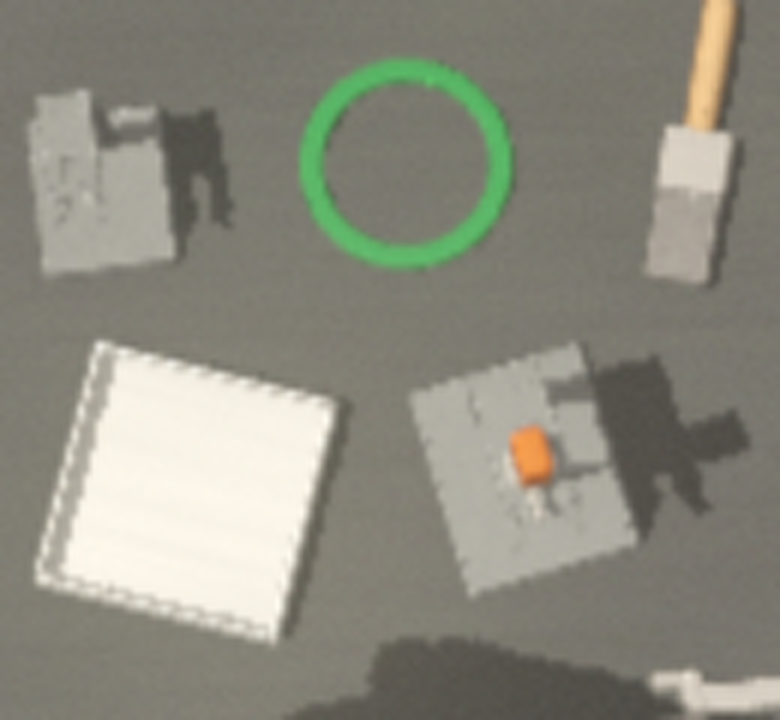

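View pics/t_b.png

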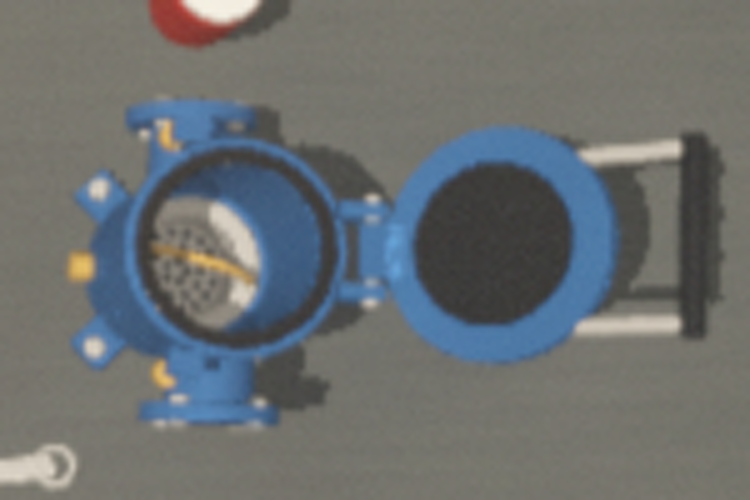

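View pics/s_a.png

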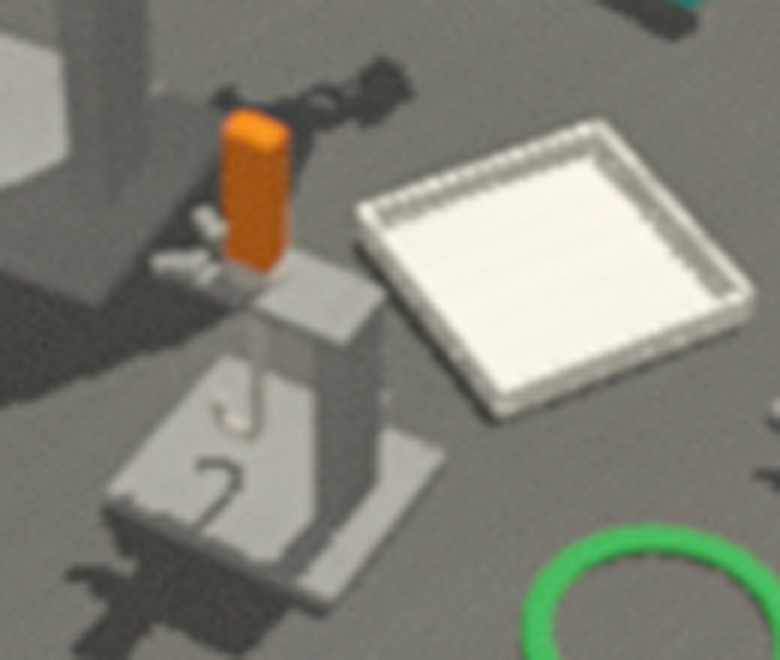

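View pics/s_b.png

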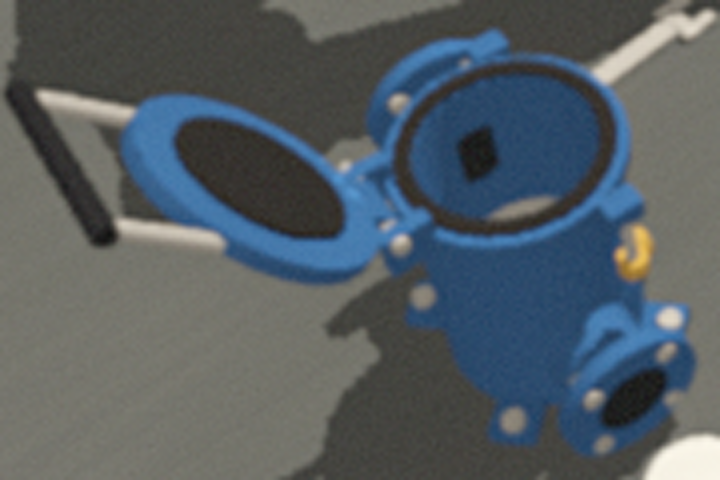

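Run:
```python
from h import *
a=cv2.imread('pics/top0.png');b=cv2.imread('pics/scene0.png')
def blobs(im,m,off,mn=15):
    n,l,s,c=cv2.connectedComponentsWithStats(m.astype(np.uint8))
    return [(s[i].tolist(),c[i].round(2).tolist()) for i in range(1,n) if s[i][4]>=mn]
for nm,im in(('top',a),('scene',b)):
    hsv=cv2.cvtColor(im,cv2.COLOR_BGR2HSV); H,S,V=cv2.split(hsv)
    print(nm,'orange',blobs(im,(H<14)&(S>200)&(V>120),0,10))
    dark=(V<75)&(S<120)
    if nm=='top': d=dark[120:230,310:460]; print('dark',[(s,c) for s,c in blobs(im,d,0,30)])
    else: d=dark[200:330,20:220]; print('dark',blobs(im,d,0,20))
    g=(H>45)&(H<75)&(S>120); print('green',blobs(im,g,0,50))
    w=(V>200)&(S<50); print('white',blobs(im,w,0,200))
# plate corners, top
x=lambda u,v:(170+u/6-.5+.5/6,110+v/6-.5+.5/6)
cs=[x(410,393),x(580,345),x(638,543),x(472,595)]
P=np.array([plane('top',*c,.012)for c in cs]);print(P.round(4));print([np.linalg.norm(P[i]-P[i-1]).round(4) for i in range(4)])
```

```text
top orange []
dark [([86, 0, 13, 6, 40], [92.98, 1.45]), ([135, 37, 9, 40, 247], [138.81, 56.01]), ([28, 40, 39, 39, 231], [47.14, 59.24]), ([84, 43, 30, 31, 741], [98.34, 58.26])]
green [([221, 121, 34, 32, 194], [238.52, 134.55])]
white [([88, 108, 19, 20, 219], [96.5, 117.16]), ([345, 117, 18, 17, 234], [353.66, 124.94]), ([176, 168, 49, 49, 1520], [202.04, 191.79])]
scene orange [([248, 163, 9, 15, 39], [251.23, 169.23]), ([253, 172, 4, 6, 10], [254.6, 173.8]), ([194, 332, 26, 25, 248], [207.9, 345.59])]
dark [([11, 0, 189, 67, 3876], [79.55, 17.15]), ([109, 21, 55, 43, 447], [136.45, 41.87]), ([54, 35, 42, 29, 731], [74.44, 49.2]), ([125, 37, 10, 13, 92], [129.1, 43.03]), ([41, 49, 10, 11, 51], [43.98, 55.27]), ([78, 72, 100, 58, 2097], [118.96, 111.16]), ([160, 97, 17, 15, 141], [167.87, 104.3])]
green [([297, 228, 47, 38, 503], [320.15, 246.56])]
white [([270, 166, 65, 39, 1273], [300.91, 184.96]), ([442, 243, 70, 141, 5060], [482.14, 319.02]), ([191, 314, 28, 26, 569], [204.5, 326.48])]
[[0.5643 0.2716 0.012 ]
 [0.591  0.1669 0.012 ]
 [0.4688 0.1352 0.012 ]
 [0.4399 0.2369 0.012 ]]
[np.float64(0.1291), np.float64(0.1081), np.float64(0.1263), np.float64(0.1057)]
```

Run:
```python
from h import *
a=cv2.imread('pics/top0.png');b=cv2.imread('pics/scene0.png')
def sub(im,x,y,w,h,k=8):
    return cv2.resize(im[y:y+h,x:x+w],None,fx=k,fy=k,interpolation=cv2.INTER_CUBIC)
def cc(u,x,k=8): return x+(u+.5)/k-.5
# ring: fit outer contour and inner contour
for n,im,(x,y,w,h) in(('top',a,(328,152,60,60)),('scene',b,(122,214,70,60))):
    s=sub(im,x,y,w,h); V=s.max(2)
    m=((V<82)).astype(np.uint8)
    cnts,hi=cv2.findContours(m,cv2.RETR_CCOMP,cv2.CHAIN_APPROX_NONE)
    for c,q in zip(cnts,hi[0]):
        if len(c)>600:
            hull=cv2.convexHull(c) if q[3]<0 else c
            e=cv2.fitEllipse(hull); u,v=cc(e[0][0],x),cc(e[0][1],y)
            p=plane(n,u,v,.185)
            print(n,'outer' if q[3]<0 else 'inner',len(c),np.round([u,v,e[1][0]/8,e[1][1]/8,e[2]],2),p.round(4))
            e8=e
    vis=s.copy(); cv2.ellipse(vis,e8,(0,0,255),1); cv2.imwrite(f'pics/ring_{n}.png',vis)
    hsv=cv2.cvtColor(im,cv2.COLOR_BGR2HSV);H,S,Vv=cv2.split(hsv)
    o=((H<15)&(S>140)&(Vv>90))
    nn,l,st,ce=cv2.connectedComponentsWithStats(o.astype(np.uint8))
    print([(st[i].tolist(),ce[i].round(2).tolist())for i in range(1,nn) if 20<st[i][4]<400])
# handle bar
for n,im,(x,y,w,h) in(('top',a,(440,150,16,56)),('scene',b,(30,222,32,50))):
    s=sub(im,x,y,w,h); m=(s.max(2)<70).astype(np.uint8)
    cv2.imwrite(f'pics/bar_{n}.png',np.hstack([s,cv2.cvtColor(m*255,cv2.COLOR_GRAY2BGR)]))
    nn,l,st,ce=cv2.connectedComponentsWithStats(m); i=1+np.argmax(st[1:,4])
    c=cv2.findContours((l==i).astype(np.uint8),0,1)[0][0]; r=cv2.minAreaRect(c)
    print(n,'bar',cc(ce[i][0],x),cc(ce[i][1],y),'rect',cc(r[0][0],x),cc(r[0][1],y),np.array(r[1])/8,r[2])
```

```text
top outer 898 [356.94 179.19  38.92  39.81 125.34] [ 0.5203 -0.1175  0.185 ]
top inner 805 [356.93 179.13  34.03  34.78  83.99] [ 0.5205 -0.1175  0.185 ]
[([340, 124, 15, 15, 88], [345.08, 132.59]), ([256, 182, 6, 8, 40], [258.27, 185.55])]
scene outer 1139 [155.68 241.73  42.08  56.03  74.35] [ 0.5208 -0.1198  0.185 ]
scene inner 968 [155.64 241.45  35.63  47.91  75.79] [ 0.5201 -0.1194  0.185 ]
[([247, 158, 11, 27, 222], [252.01, 172.02]), ([453, 177, 9, 9, 56], [457.12, 180.18]), ([431, 179, 18, 8, 71], [440.87, 182.62])]
top bar 448.65875 176.15520038167938 rect 448.57233238220215 176.69501495361328 [ 6.87001657 39.55225754] 2.1816413402557373
scene bar 46.13231896551724 239.32150431034484 rect 46.125 243.875 [44.625 30.625] 90.0
```

Run:
```python
from h import *
t=cv2.imread('pics/bar_top.png');s=cv2.imread('pics/bar_scene.png')
H=max(t.shape[0],s.shape[0]);f=lambda i:cv2.copyMakeBorder(i,0,H-i.shape[0],0,10,0)
cv2.imwrite('pics/bars.png',np.hstack([f(t),f(s)]))
a=cv2.imread('pics/top0.png')
cv2.imwrite('pics/bail.png',cv2.resize(a[155:205,332:382],None,fx=12,fy=12,interpolation=cv2.INTER_CUBIC))
cv2.imwrite('pics/rodtop.png',np.hstack([cv2.resize(a[165:215,240:280],(480,600),interpolation=cv2.INTER_CUBIC),]))
```

```text
(no output)
```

View pics/bars.png

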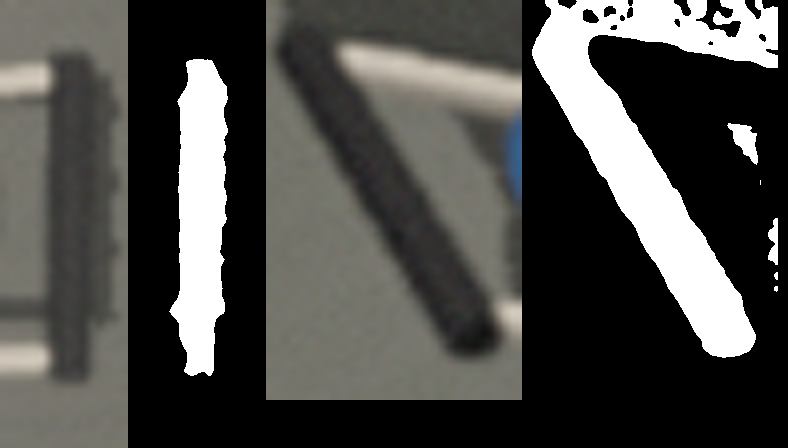

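View pics/bail.png

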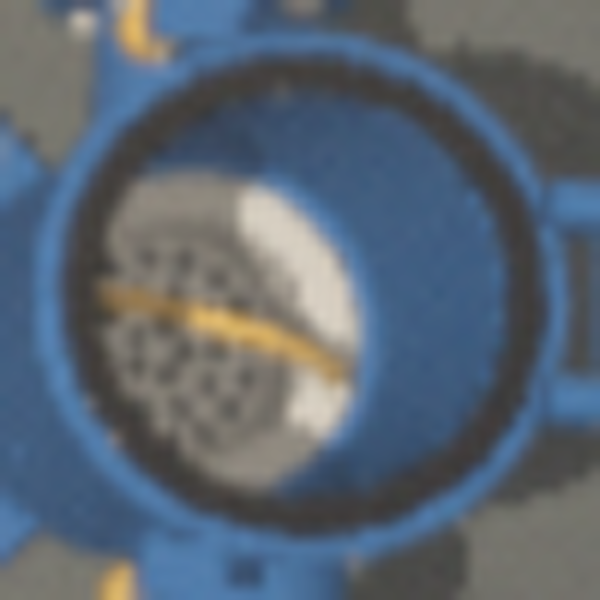

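View pics/rodtop.png

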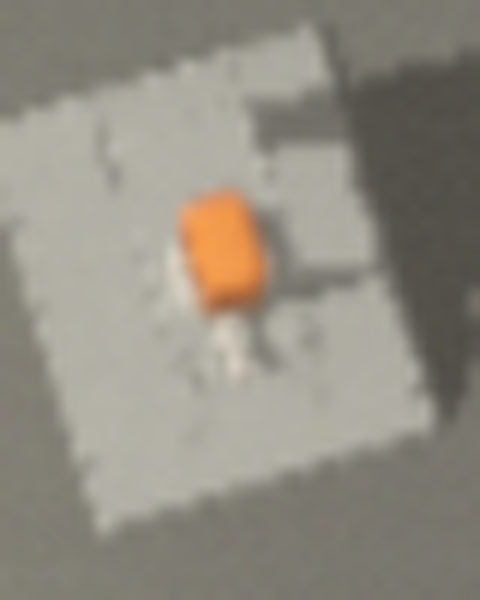

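Run:
```python
from h import *
a=cv2.imread('pics/top0.png');b=cv2.imread('pics/scene0.png')
x,y,k=332,155,8
s=cv2.resize(a[155:205,332:382],None,fx=k,fy=k,interpolation=cv2.INTER_CUBIC)
H,S,V=cv2.split(cv2.cvtColor(s,cv2.COLOR_BGR2HSV))
m=((H>10)&(H<28)&(S>75)&(V>110)).astype(np.uint8)
nn,l,st,ce=cv2.connectedComponentsWithStats(m); 
print([st[i].tolist() for i in range(1,nn) if st[i][4]>100])
best=[i for i in range(1,nn) if st[i][4]>100 and 60<st[i][0]+st[i][2]/2<250 and 150<st[i][1]+st[i][3]/2<260]
pts=[]
for u in range(s.shape[1]):
    vs=np.where(np.isin(l[:,u],best))[0]
    if len(vs)>4: pts.append((x+(u+.5)/k-.5,y+(vs.mean()+.5)/k-.5))
pts=np.array(pts);print(len(pts),pts[0],pts[-1])
f=lambda t:np.interp(abs(t),[0,6,12,20,27,35,42],[0,.2,1,4,9,19,38])/1000
c=np.array([.5205,-.1185]); yaw=np.pi/2
for it in range(15):
    d=np.array([np.cos(yaw),np.sin(yaw)]);n=np.array([-d[1],d[0]])
    X=[]
    for p in pts:
        z=.1
        for _ in range(30): q=plane('top',*p,z+.002); z=.7*z+.3*(.105-f((q[:2]-c)@d))
        X.append(q)
    X=np.array(X); g=np.polyfit((X[:,:2]-c)@d,(X[:,:2]-c)@n,1); yaw+=np.arctan(g[0])
sd=(X[:,:2]-c)@d
print('bail yaw deg',np.degrees(yaw),'perp off',g[1],'s range',sd.min(),sd.max(),'resid',np.std((X[:,:2]-c)@n-np.polyval(g,sd)))
n=np.array([-np.sin(yaw),np.cos(yaw)]);print('apex',c+g[1]*n)
# rod
for z in(.231,): print('rod top',plane('top',258.27,185.55,z))
# bar
u1=(440+(70+.5)/8-.5,150+(57+.5)/8-.5);u2=(440+(70+.5)/8-.5,150+(377+.5)/8-.5)
w1=(30+(39.5)/8-.5,222+(43)/8-.5);w2=(30+(205)/8-.5,222+(340)/8-.5)
A=tri(w1,u1);B=tri(w2,u2);print('bar',A,B,np.linalg.norm(A[0]-B[0]),(A[0]+B[0])/2)
# handle top & bottom in scene
o=sensors.observe();print(RR(o['tool_rot']).round(3))
# tray corners
xx=lambda u,v:(170+u/6-.5+.5/6,110+v/6-.5+.5/6)
cs=[xx(100,340),xx(340,400),xx(280,643),xx(35,582)]
P=np.array([plane('top',*c,.02)for c in cs]);print(P.round(4),P.mean(0),[np.linalg.norm(P[i]-P[i-1]).round(4) for i in range(4)])
```

```text
[[80, 0, 26, 38, 598], [69, 191, 160, 64, 3181], [64, 377, 23, 23, 436]]
160 [340.1875 178.8125] [360.0625 185.4375]
bail yaw deg 71.04844942121703 perp off 0.001726345440736731 s range -0.03265917081671981 0.03852441041792354 resid 0.0009207507999037396
apex [ 0.51886723 -0.11793934]
rod top [0.5041474  0.20058524 0.231     ]
bar (array([ 0.54218405, -0.31948825,  0.41561988]), np.float64(0.042598518247963936)) (array([ 0.46466769, -0.34698878,  0.25850998]), np.float64(0.04866311669164252)) 0.1773374950020062 [ 0.50342587 -0.33323851  0.33706493]
[[-0.     0.437  0.899]
 [-0.001  0.899 -0.437]
 [-1.    -0.001  0.   ]]
[[0.6008 0.4591 0.02  ]
 [0.5602 0.3139 0.02  ]
 [0.4139 0.3531 0.02  ]
 [0.4546 0.5002 0.02  ]] [0.50736534 0.40656721 0.02      ] [np.float64(0.1518), np.float64(0.1508), np.float64(0.1514), np.float64(0.1526)]
```

Run:
```python
from h import *
u1=(440+(70+.5)/8-.5,150+(57+.5)/8-.5);u2=(440+(70+.5)/8-.5,150+(377+.5)/8-.5)
w1=(30+(39.5)/8-.5,222+(43)/8-.5);w2=(30+(205)/8-.5,222+(340)/8-.5)
A=tri(w2,u1);B=tri(w1,u2);d=A[0]-B[0];m=(A[0]+B[0])/2
print('bar',A,B,np.linalg.norm(d),m,'yaw',np.degrees(np.arctan2(d[1],d[0])))
# rod handle top centre in scene: crop (256,122)/6
p=tri((210+257/6-.42,140+128/6-.42),(258.27,185.55));print('rod top tri',p)
# handle faces direction: orange contour in scene at mid z .145+.046
print('scene mid->',plane('scene',252.01,172.02,.191))
b=plane('top',(310+190/5-.4),(130+110/5-.4),.1)
print(proj('scene',[.5041,.2006,.231]))
c=np.array([.5205,-.1185]);v=m[:2]-c
print('dir from axis',np.degrees(np.arctan2(v[1],v[0])),'r',np.linalg.norm(v), 'ang', np.degrees(np.arctan2(m[2]-.192,-(np.linalg.norm(v)-.084))))
```

```text
bar (array([ 0.56083894, -0.33687222,  0.34251087]), np.float64(0.002857122687680995)) (array([ 0.44881069, -0.32746378,  0.34318361]), np.float64(0.0003804713224710297)) 0.11242464526210132 [ 0.50482482 -0.332168    0.34284724] yaw -4.800593387115712
rod top tri (array([0.50465541, 0.20118276, 0.23092964]), np.float64(0.0015598467265278174))
scene mid-> [0.50384212 0.20107814 0.191     ]
[251.8057937  160.91434294]
dir from axis -94.19583589010034 r 0.21424221075205083 ang 130.80747919919364
```

```bash
cat >> h.py <<'E'
def rot_y(o): 
    M=RR(o['tool_rot']); return M
def go(p,yaw=None,tilt=False):
    """print dx,dy,dz cm & twist to reach world p with tool y at yaw deg"""
    o=sensors.observe();M=RR(o['tool_rot']);d=M.T@(np.array(p)-o['position'])*100
    y=np.degrees(np.arctan2(M[1,1],M[0,1])); tw=0
    if yaw is not None: tw=-np.radians((yaw-y+180)%360-180)
    print('t',round(o['clock'],2),'pos',o['position'].round(4),'yaw',round(y,2),'down',M[:,0].round(3),'q',o['qpos'].round(2),'F',o['force'].round(1),'g',round(o['grip_width'],4))
    print('  -> dx %.2f dy %.2f dz %.2f twist %.3f'%(*d,tw))
E
python3 - <<'E'
from h import *
go([.273,.562,.30],64);go([.5045,.2008,.30],105);go([.5045,.2008,.178],105)
E
```

```text
t 0.1 pos [0.2733 0.5618 0.2388] yaw 64.06 down [-0.    -0.001 -1.   ] q [-1.19  0.52 -0.04  1.6   0.02  1.02 -0.11] F [ 0.1 -0.5  1.2] g 0.0857
  -> dx -6.12 dy 0.00 dz -0.04 twist 0.001
t 0.1 pos [0.2733 0.5618 0.2388] yaw 64.06 down [-0.    -0.001 -1.   ] q [-1.19  0.52 -0.04  1.6   0.02  1.02 -0.11] F [ 0.1 -0.5  1.2] g 0.0857
  -> dx -6.10 dy -22.35 dz 36.58 twist -0.715
t 0.1 pos [0.2733 0.5618 0.2388] yaw 64.06 down [-0.    -0.001 -1.   ] q [-1.19  0.52 -0.04  1.6   0.02  1.02 -0.11] F [ 0.1 -0.5  1.2] g 0.0857
  -> dx 6.10 dy -22.34 dz 36.58 twist -0.715
```

>>> arm_command([
  {"dx": -4, "dy": 0, "dz": 0, "twist": 0},
  {"dx": -6.1, "dy": -3, "dz": 5, "twist": -0.1},
  {"dx": -6.1, "dy": -5, "dz": 8.2, "twist": -0.2},
  {"dx": -6.1, "dy": -7, "dz": 11.4, "twist": -0.3},
  {"dx": -6.1, "dy": -9, "dz": 14.7, "twist": -0.4},
  {"dx": -6.1, "dy": -11, "dz": 18, "twist": -0.5},
  {"dx": -6.1, "dy": -13, "dz": 21.3, "twist": -0.6},
  {"dx": -6.1, "dy": -15, "dz": 24.6, "twist": -0.7},
  {"dx": -6.1, "dy": -17, "dz": 27.9, "twist": -0.715},
  {"dx": -6.1, "dy": -19, "dz": 31.1, "twist": -0.715},
  {"dx": -6.1, "dy": -21, "dz": 34.4, "twist": -0.715},
  {"dx": -6.1, "dy": -22.35, "dz": 36.6, "twist": -0.715},
], grip=-1)

```text
clock: 1.1
position: [0.5062, 0.197, 0.3]
tool_rot: [-1.928, 1.569, -1.669]
force: [0.2, 1.3, -0.4]
grip_width: 0.0856
```

Run:
```python
from h import *
go([.5045,.2008,.178],105)
```

```text
t 1.1 pos [0.5062 0.197  0.3   ] yaw 104.87 down [-0.    -0.002 -1.   ] q [-0.45  0.33 -0.04  1.74  0.02  1.07  1.33] F [ 0.2  1.3 -0.4] g 0.0856
  -> dx 12.19 dy 0.43 dz -0.06 twist -0.002
```

>>> arm_command([
  {"dx": 0, "dy": 0.4, "dz": -0.1},
  {"dx": 2, "dy": 0.4, "dz": -0.1},
  {"dx": 4, "dy": 0.4, "dz": -0.1},
  {"dx": 6, "dy": 0.4, "dz": -0.1},
  {"dx": 8, "dy": 0.4, "dz": -0.1},
  {"dx": 10, "dy": 0.4, "dz": -0.1},
  {"dx": 11.5, "dy": 0.4, "dz": -0.1},
  {"dx": 12.2, "dy": 0.4, "dz": -0.1},
  {"dx": 12.2, "dy": 0.4, "dz": -0.1},
])

```text
validation failed for argument at $.co...
```

Run:
```python
from h import *
go([.5045,.2008,.178],105)
im=snap('scene','pics/s1.png');crop('pics/s1.png','pics/s1c.png',190,90,320,250,4)
im=snap('top','pics/t1.png')
```

```text
t 1.1 pos [0.5062 0.197  0.3   ] yaw 104.87 down [-0.    -0.002 -1.   ] q [-0.45  0.33 -0.04  1.74  0.02  1.07  1.33] F [ 0.2  1.3 -0.4] g 0.0856
  -> dx 12.19 dy 0.43 dz -0.06 twist -0.002
```

View pics/s1c.png

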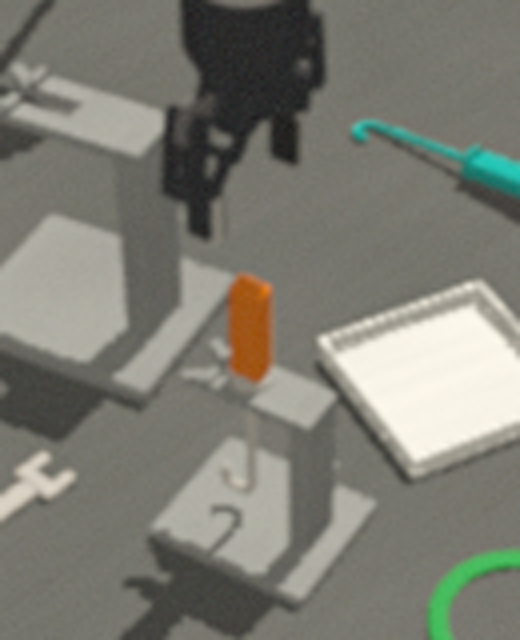

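The call was refused because the rows need "twist". The crop shows the open jaws above the orange handle, at about (250,330) in the crop, and clear of the big stand.

>>> arm_command([
  {"dx": 0, "dy": 0.4, "dz": -0.1, "twist": 0},
  {"dx": 2, "dy": 0.4, "dz": -0.1, "twist": 0},
  {"dx": 4, "dy": 0.4, "dz": -0.1, "twist": 0},
  {"dx": 6, "dy": 0.4, "dz": -0.1, "twist": 0},
  {"dx": 8, "dy": 0.4, "dz": -0.1, "twist": 0},
  {"dx": 10, "dy": 0.4, "dz": -0.1, "twist": 0},
  {"dx": 11.5, "dy": 0.4, "dz": -0.1, "twist": 0},
  {"dx": 12.2, "dy": 0.4, "dz": -0.1, "twist": 0},
  {"dx": 12.2, "dy": 0.4, "dz": -0.1, "twist": 0},
])

```text
clock: 1.95
position: [0.5036, 0.2, 0.1765]
tool_rot: [-2.431, 1.567, -2.174]
force: [0.6, -0.1, 0.2]
grip_width: 0.0855
```

Run:
```python
from h import *
go([.5045,.2008,.178],105)
im=snap('scene','pics/s2.png');crop('pics/s2.png','pics/s2c.png',200,110,310,250,5)
```

```text
t 1.95 pos [0.5036 0.2    0.1765] yaw 104.74 down [-0.002 -0.003 -1.   ] q [-0.46  0.47 -0.04  1.88  0.03  0.8   1.31] F [ 0.6 -0.1  0.2] g 0.0855
  -> dx -0.15 dy 0.05 dz 0.10 twist -0.005
```

View pics/s2c.png

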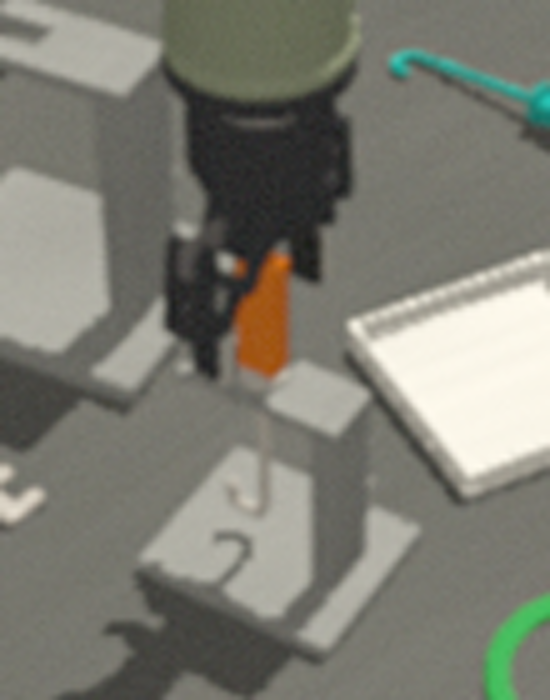

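The fingers straddle the orange handle at crop (262,310). Now I'll close them.

>>> arm_command([
  {"dx": 0, "dy": 0, "dz": 0, "twist": 0},
  {"dx": 0, "dy": 0, "dz": 0, "twist": 0},
  {"dx": 0, "dy": 0, "dz": 0, "twist": 0},
  {"dx": 0, "dy": 0, "dz": 0, "twist": 0},
  {"dx": 0, "dy": 0, "dz": 0, "twist": 0},
  {"dx": 0, "dy": 0, "dz": 0, "twist": 0},
  {"dx": 0, "dy": 0, "dz": 0, "twist": 0},
  {"dx": 0, "dy": 0, "dz": 0, "twist": 0},
], grip=1, squeeze=70)

```text
clock: 2.67
position: [0.5044, 0.2001, 0.178]
tool_rot: [-2.046, 1.568, -1.789]
force: [-1.1, -0.7, 6.0]
grip_width: 0.0172
```

Run:
```python
from h import *
p=sensors.observe()['position']
x=np.array([np.cos(np.radians(15)),np.sin(np.radians(15)),0])
go(p+[0,0,.015],105);go(p+[0,0,.015]-.07*x,105)
```

```text
t 2.67 pos [0.5044 0.2001 0.178 ] yaw 104.71 down [-0.001 -0.003 -1.   ] q [-0.46  0.47 -0.04  1.88  0.03  0.8   1.31] F [-1.1 -0.7  6. ] g 0.0172
  -> dx -1.50 dy -0.00 dz -0.00 twist -0.005
t 2.67 pos [0.5044 0.2001 0.178 ] yaw 104.71 down [-0.001 -0.003 -1.   ] q [-0.46  0.47 -0.04  1.88  0.03  0.8   1.31] F [-1.1 -0.7  6. ] g 0.0172
  -> dx -1.49 dy -0.04 dz -7.00 twist -0.005
```

Run:
```python
from h import *
crop('pics/top0.png','pics/big.png',205,220,285,300,7)
for uv in((215,245),(258,232),(270,282),(232,293)): print(plane('top',*uv,.015).round(3))
print(tri((235,118),(232,275)))
```

```text
[0.312 0.36  0.015]
[0.355 0.204 0.015]
[0.176 0.166 0.015]
[0.141 0.302 0.015]
(array([0.24919785, 0.31682706, 0.17375946]), np.float64(0.0687858277724145))
```

View pics/big.png

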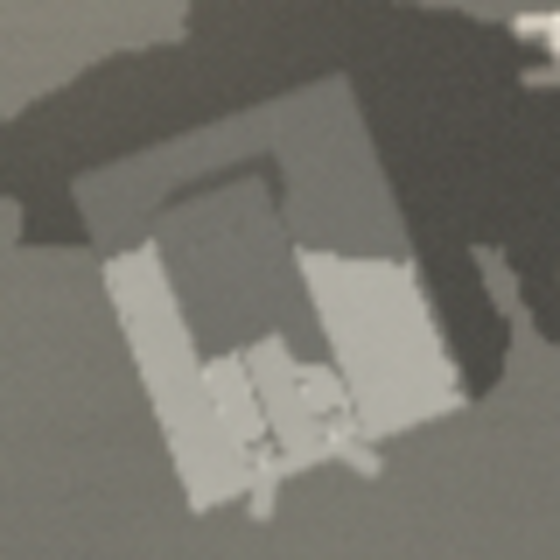

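>>> arm_command([
  {"dx": -0.6, "dy": 0, "dz": 0, "twist": 0},
  {"dx": -1.5, "dy": 0, "dz": 0, "twist": 0},
  {"dx": -1.5, "dy": 0, "dz": 0, "twist": 0},
  {"dx": -1.5, "dy": 0, "dz": -1.5, "twist": 0},
  {"dx": -1.5, "dy": 0, "dz": -3.5, "twist": 0},
  {"dx": -1.5, "dy": 0, "dz": -5.5, "twist": 0},
  {"dx": -1.5, "dy": 0, "dz": -7, "twist": 0},
  {"dx": -3, "dy": 0, "dz": -7, "twist": 0},
  {"dx": -6, "dy": 0, "dz": -7, "twist": 0},
  {"dx": -9, "dy": 0, "dz": -7, "twist": 0},
  {"dx": -12, "dy": 0, "dz": -7, "twist": 0},
  {"dx": -15, "dy": 0, "dz": -7, "twist": 0},
])

```text
clock: 3.67
position: [0.4365, 0.1826, 0.3299]
tool_rot: [-1.915, 1.568, -1.658]
force: [0.6, 0.6, -0.6]
grip_width: 0.0173
```

Run:
```python
from h import *
im=snap('scene','pics/s3.png');crop('pics/s3.png','pics/s3c.png',180,60,320,230,4)
a=np.array([.5189,-.1179]);rx=np.array([np.cos(np.radians(-19)),np.sin(np.radians(-19))])
e=a+.035*rx; print(e)
go([*e,.385],71)
```

```text
[ 0.55199315 -0.12929489]
t 3.72 pos [0.4382 0.1834 0.3352] yaw 104.7 down [ 0.006  0.001 -1.   ] q [-0.48  0.18 -0.05  1.85  0.01  1.11  1.29] F [0.7 0.7 6.4] g 0.0173
  -> dx -4.95 dy -33.14 dz 3.10 twist 0.588
```

View pics/s3c.png

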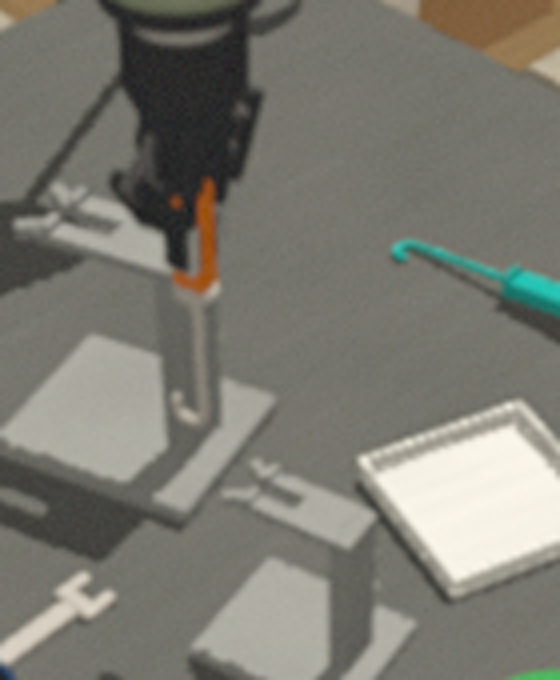

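The rod is out of the fork and hangs upright in the jaws, with the hook at crop (187,410). Next I move over the pot.

>>> arm_command([
  {"dx": -2, "dy": -1.5, "dz": 0.1, "twist": 0.04},
  {"dx": -4, "dy": -4, "dz": 0.3, "twist": 0.1},
  {"dx": -5, "dy": -7.5, "dz": 0.6, "twist": 0.16},
  {"dx": -5, "dy": -11, "dz": 1, "twist": 0.22},
  {"dx": -5, "dy": -14.5, "dz": 1.4, "twist": 0.28},
  {"dx": -5, "dy": -18, "dz": 1.7, "twist": 0.34},
  {"dx": -5, "dy": -21.5, "dz": 2, "twist": 0.4},
  {"dx": -5, "dy": -25, "dz": 2.3, "twist": 0.46},
  {"dx": -5, "dy": -28, "dz": 2.6, "twist": 0.52},
  {"dx": -5, "dy": -31, "dz": 2.9, "twist": 0.57},
  {"dx": -5, "dy": -32.7, "dz": 3.1, "twist": 0.588},
  {"dx": -5, "dy": -33.1, "dz": 3.1, "twist": 0.588},
])

```text
clock: 4.72
position: [0.5522, -0.1318, 0.3852]
tool_rot: [0.28, 1.565, -0.056]
force: [-0.8, -0.6, -1.9]
grip_width: 0.0171
```

>>> arm_command([
  {"dx": 0, "dy": 0, "dz": 0, "twist": 0},
  {"dx": 0, "dy": 0, "dz": 0, "twist": 0},
])

```text
clock: 4.88
position: [0.5521, -0.1314, 0.3849]
tool_rot: [0.324, 1.566, -0.011]
force: [0.0, 0.4, -0.9]
grip_width: 0.0172
```

Run:
```python
from h import *
im=snap('scene','pics/s4.png');crop('pics/s4.png','pics/s4c.png',80,120,220,290,4)
im=snap('top','pics/t4.png');crop('pics/t4.png','pics/t4c.png',310,130,410,230,6)
go([.552,-.1293,.385],71);go([.552,-.1293,.231],71)
o=sensors.observe();M=RR(o['tool_rot']);print(o['position']+M[:,0]*.148-.011*M[:,2])
```

```text
t 4.98 pos [ 0.5521 -0.1306  0.3852] yaw 70.89 down [ 0.005  0.    -1.   ] q [-0.06  0.31  0.26  1.57 -0.08  1.27  1.44] F [-0.1  0.3 -1.1] g 0.0174
  -> dx 0.02 dy 0.12 dz -0.05 twist -0.002
t 4.98 pos [ 0.5521 -0.1306  0.3852] yaw 70.89 down [ 0.005  0.    -1.   ] q [-0.06  0.31  0.26  1.57 -0.08  1.27  1.44] F [-0.1  0.3 -1.1] g 0.0174
  -> dx 15.42 dy 0.08 dz -0.13 twist -0.002
[ 0.54251264 -0.12691249  0.2371751 ]
```

View pics/s4c.png

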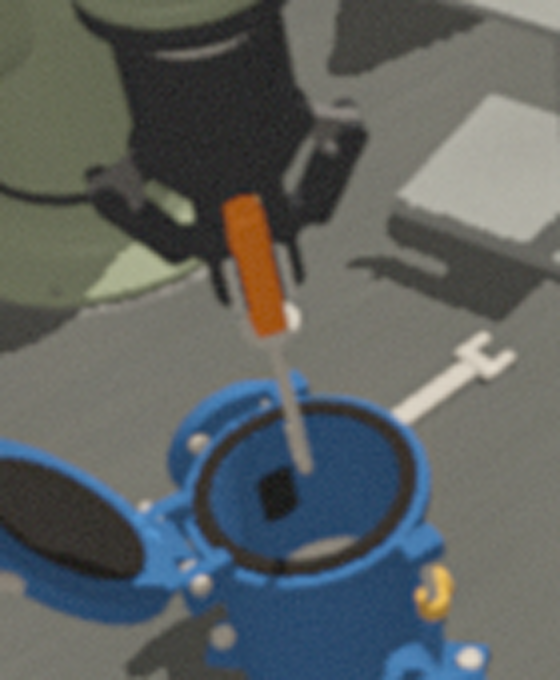

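View pics/t4c.png

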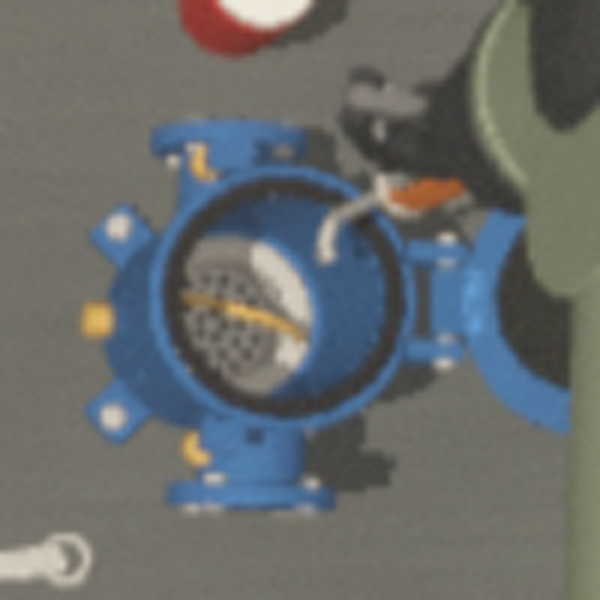

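Run:
```python
from h import *
o=sensors.observe();M=RR(o['tool_rot'])
def pt(z,x): return o['position']+M[:,0]*(-z+ -.0)+M[:,2]*x
# z rel TCP up; rod origin at -0.033
for nm,z,x in(('top',.053,0),('collar',-.033,0),('saddle',-.148,-.011),('shaftbot',-.145,0),('tip',-.131,-.022)):
    p=pt(z,x)
    s=proj('scene',p);t=proj('top',p)
    print(nm,p.round(4),'scene crop',((s-[80,120])*4).round(0),'top crop',((t-[310,130])*6).round(0))
```

```text
top [ 0.5518 -0.1306  0.4382] scene crop [239. 203.] top crop [465. 158.]
collar [ 0.5523 -0.1305  0.3522] scene crop [270. 327.] top crop [402. 188.]
saddle [ 0.5425 -0.1269  0.2372] scene crop [300. 457.] top crop [325. 241.]
shaftbot [ 0.5529 -0.1305  0.2402] scene crop [304. 468.] top crop [332. 220.]
tip [ 0.532  -0.1233  0.2541] scene crop [290. 424.] top crop [328. 257.]
```

The predicted hook points match the pictures within about 1 px, e.g. the tip in the top crop at (328,257). I'll lower it beside the bail.

>>> arm_command([
  {"dx": 1, "dy": 0.1, "dz": -0.1, "twist": 0},
  {"dx": 3, "dy": 0.1, "dz": -0.1, "twist": 0},
  {"dx": 5, "dy": 0.1, "dz": -0.1, "twist": 0},
  {"dx": 7, "dy": 0.1, "dz": -0.1, "twist": 0},
  {"dx": 9, "dy": 0.1, "dz": -0.1, "twist": 0},
  {"dx": 10.5, "dy": 0.1, "dz": -0.1, "twist": 0},
  {"dx": 12, "dy": 0.1, "dz": -0.1, "twist": 0},
  {"dx": 13, "dy": 0.1, "dz": -0.1, "twist": 0},
  {"dx": 14, "dy": 0.1, "dz": -0.1, "twist": 0},
  {"dx": 15, "dy": 0.1, "dz": -0.1, "twist": 0},
  {"dx": 15.7, "dy": 0.1, "dz": -0.1, "twist": 0},
  {"dx": 15.7, "dy": 0.1, "dz": -0.1, "twist": 0},
])

```text
clock: 5.98
position: [0.5519, -0.129, 0.2269]
tool_rot: [0.455, 1.567, 0.122]
force: [-1.0, -1.0, -2.1]
grip_width: 0.0173
```

Run:
```python
from h import *
im=snap('top','pics/t5.png');crop('pics/t5.png','pics/t5c.png',325,145,395,215,8)
a=np.array([.5189,-.1179]);rx=np.array([np.cos(np.radians(-19)),np.sin(np.radians(-19))])
go([*(a+.035*rx),.228],71);go([*(a+.011*rx),.228],71)
o=sensors.observe();M=RR(o['tool_rot'])
for nm,z,x in(('collar',-.033,0),('saddle',-.148,-.011),('tip',-.131,-.022)):
    p=o['position']-M[:,0]*z+M[:,2]*x; print(nm,p.round(4),((proj('top',p)-[325,145])*8).round())
```

```text
t 6.03 pos [ 0.5522 -0.1292  0.2278] yaw 70.89 down [ 0.005  0.    -1.   ] q [-0.04  0.45  0.23  1.78 -0.12  0.92  1.48] F [ 0.6  1.7 -1.8] g 0.0169
  -> dx -0.02 dy -0.02 dz -0.01 twist -0.002
t 6.03 pos [ 0.5522 -0.1292  0.2278] yaw 70.89 down [ 0.005  0.    -1.   ] q [-0.04  0.45  0.23  1.78 -0.12  0.92  1.48] F [ 0.6  1.7 -1.8] g 0.0169
  -> dx -0.03 dy -0.02 dz -2.41 twist -0.002
collar [ 0.5523 -0.1292  0.1948] [287. 190.]
saddle [ 0.5424 -0.1255  0.0798] [208. 248.]
tip [ 0.532  -0.1219  0.0967] [210. 268.]
```

View pics/t5c.png

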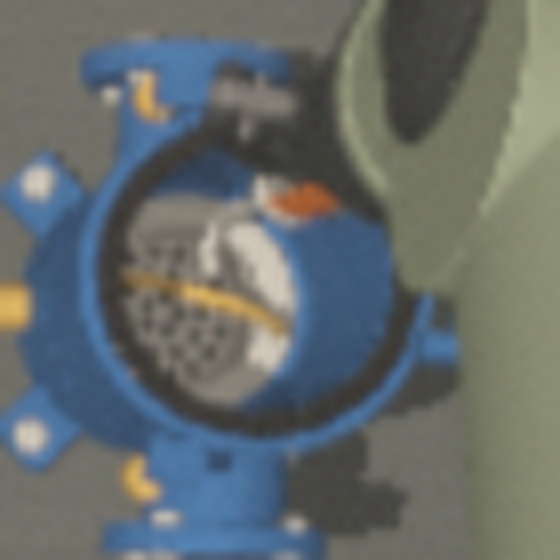

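The hook tip is at crop (208,265), just beside the bail wire at (205,292), as planned. I'll slide it under and look again.

>>> arm_command([
  {"dx": 0, "dy": 0, "dz": -0.5, "twist": 0},
  {"dx": 0, "dy": 0, "dz": -1, "twist": 0},
  {"dx": 0, "dy": 0, "dz": -1.5, "twist": 0},
  {"dx": 0, "dy": 0, "dz": -2, "twist": 0},
  {"dx": 0, "dy": 0, "dz": -2.4, "twist": 0},
  {"dx": 0, "dy": 0, "dz": -2.4, "twist": 0},
  {"dx": 0, "dy": 0, "dz": -2.4, "twist": 0},
])

```text
clock: 6.62
position: [0.5295, -0.1212, 0.228]
tool_rot: [0.406, 1.566, 0.073]
force: [0.6, -1.3, -1.3]
grip_width: 0.0172
```

Run:
```python
from h import *
im=snap('top','pics/t6.png');crop('pics/t6.png','pics/t6c.png',325,145,395,215,8)
a=np.array([.5189,-.1179]);rx=np.array([np.cos(np.radians(-19)),np.sin(np.radians(-19))])
go([*(a+.011*rx),.228],71)
o=sensors.observe();M=RR(o['tool_rot'])
for nm,z,x in(('collar',-.033,0),('saddle',-.148,-.011),('tip',-.131,-.022)):
    p=o['position']-M[:,0]*z+M[:,2]*x; print(nm,p.round(4),((proj('top',p)-[325,145])*8).round())
```

```text
t 6.67 pos [ 0.5296 -0.1213  0.2279] yaw 70.9 down [ 0.005  0.    -1.   ] q [-0.05  0.41  0.23  1.84 -0.12  0.9   1.47] F [-0.8  0.2 -2.3] g 0.0168
  -> dx -0.01 dy -0.03 dz -0.03 twist -0.002
collar [ 0.5298 -0.1213  0.1949] [270. 247.]
saddle [ 0.52   -0.1176  0.0798] [192. 300.]
tip [ 0.5095 -0.1141  0.0968] [194. 320.]
```

View pics/t6c.png

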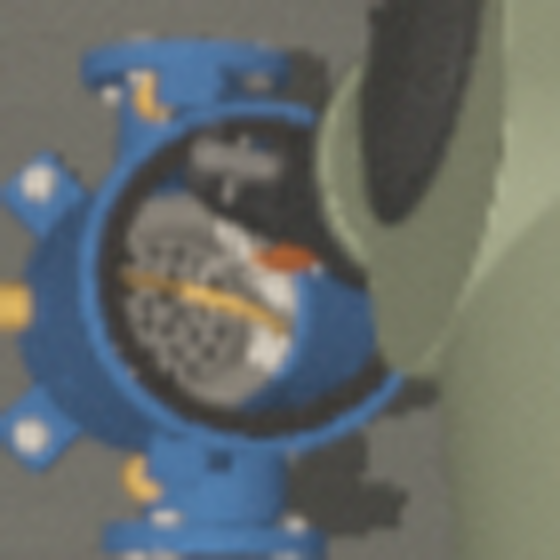

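The bail hasn't moved and the hook is below it, with the tip near (194,318). Raising slowly.

>>> arm_command([
  {"dx": -0.5, "dy": 0, "dz": 0, "twist": 0},
  {"dx": -1, "dy": 0, "dz": 0, "twist": 0},
  {"dx": -1.4, "dy": 0, "dz": 0, "twist": 0},
  {"dx": -1.7, "dy": 0, "dz": 0, "twist": 0},
  {"dx": -2, "dy": 0, "dz": 0, "twist": 0},
  {"dx": -2.3, "dy": 0, "dz": 0, "twist": 0},
  {"dx": -2.6, "dy": 0, "dz": 0, "twist": 0},
  {"dx": -3, "dy": 0, "dz": 0, "twist": 0},
  {"dx": -3, "dy": 0, "dz": 0, "twist": 0},
  {"dx": -3, "dy": 0, "dz": 0, "twist": 0},
])

```text
clock: 7.5
position: [0.5295, -0.1213, 0.258]
tool_rot: [0.392, 1.566, 0.059]
force: [-0.2, -0.2, -3.9]
grip_width: 0.017
```

Run:
```python
from h import *
im=snap('top','pics/t7.png');crop('pics/t7.png','pics/t7c.png',325,145,395,215,8)
go([.5295,-.1212,.40],71)
for i in range(3): print(sensors.observe()['force'])
```

```text
t 7.55 pos [ 0.5294 -0.1213  0.2578] yaw 70.9 down [ 0.005  0.    -1.   ] q [-0.06  0.38  0.24  1.81 -0.11  0.96  1.46] F [ 0.9 -0.2 -5.1] g 0.0174
  -> dx -14.22 dy 0.04 dz 0.07 twist -0.002
[ 0.89589092 -0.1665762  -5.09062121]
[ 0.89589092 -0.1665762  -5.09062121]
[ 0.89589092 -0.1665762  -5.09062121]
```

View pics/t7c.png

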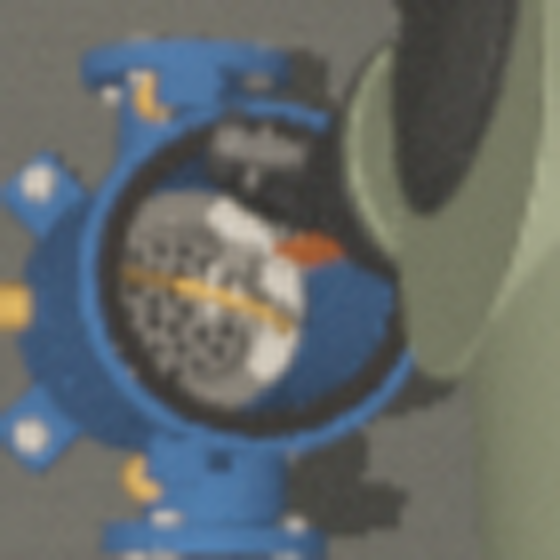

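The wrist load rose by about 3 N and the basket has lifted off the ledge. Raising further.

>>> arm_command([
  {"dx": -0.4, "dy": 0, "dz": 0, "twist": 0},
  {"dx": -1, "dy": 0, "dz": 0, "twist": 0},
  {"dx": -1.8, "dy": 0, "dz": 0, "twist": 0},
  {"dx": -2.8, "dy": 0, "dz": 0, "twist": 0},
  {"dx": -3.8, "dy": 0, "dz": 0, "twist": 0},
  {"dx": -4.8, "dy": 0, "dz": 0, "twist": 0},
  {"dx": -5.8, "dy": 0, "dz": 0, "twist": 0},
  {"dx": -6.8, "dy": 0, "dz": 0, "twist": 0},
  {"dx": -7.8, "dy": 0, "dz": 0, "twist": 0},
  {"dx": -8.6, "dy": 0, "dz": 0, "twist": 0},
  {"dx": -9.2, "dy": 0, "dz": 0, "twist": 0},
  {"dx": -9.5, "dy": 0, "dz": 0, "twist": 0},
])

```text
clock: 8.55
position: [0.5291, -0.1213, 0.3538]
tool_rot: [0.383, 1.565, 0.05]
force: [-0.9, -0.7, -4.3]
grip_width: 0.0174
```

Run:
```python
from h import *
im=snap('scene','pics/s8.png');crop('pics/s8.png','pics/s8c.png',80,120,220,290,4)
go([.5295,-.1212,.445],71)
```

```text
t 8.6 pos [ 0.5292 -0.1214  0.3538] yaw 70.9 down [ 0.006  0.    -1.   ] q [-0.08  0.29  0.25  1.68 -0.08  1.18  1.43] F [ 0.1 -0.5 -4.1] g 0.0172
  -> dx -9.12 dy 0.05 dz 0.07 twist -0.002
```

View pics/s8c.png

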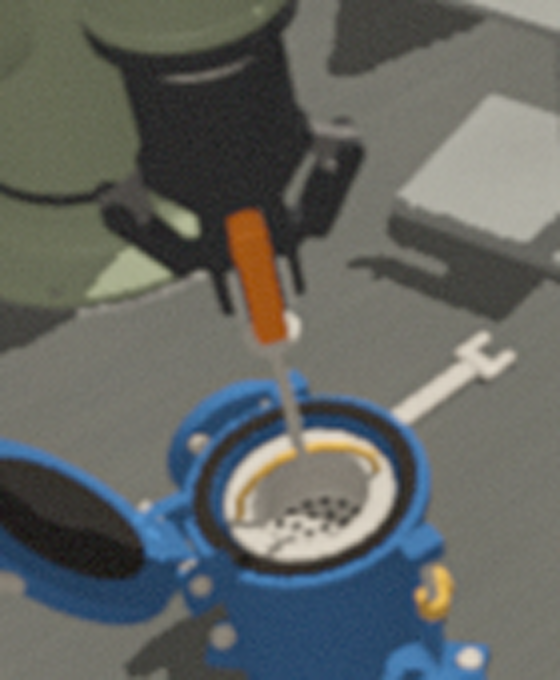

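The basket hangs level on the hook at crop (305,450) and is centred in the bore. I'll raise it clear of the rim.

>>> arm_command([
  {"dx": -0.4, "dy": 0, "dz": 0, "twist": 0},
  {"dx": -1.2, "dy": 0, "dz": 0, "twist": 0},
  {"dx": -2.2, "dy": 0, "dz": 0, "twist": 0},
  {"dx": -3.4, "dy": 0, "dz": 0, "twist": 0},
  {"dx": -4.6, "dy": 0, "dz": 0, "twist": 0},
  {"dx": -5.8, "dy": 0, "dz": 0, "twist": 0},
  {"dx": -7, "dy": 0, "dz": 0, "twist": 0},
  {"dx": -8, "dy": 0, "dz": 0, "twist": 0},
  {"dx": -8.7, "dy": 0, "dz": 0, "twist": 0},
  {"dx": -9.1, "dy": 0, "dz": 0, "twist": 0},
  {"dx": -9.1, "dy": 0, "dz": 0, "twist": 0},
])

```text
clock: 9.52
position: [0.5288, -0.1215, 0.4455]
tool_rot: [0.361, 1.564, 0.028]
force: [0.3, 0.5, -3.7]
grip_width: 0.0174
```

Run:
```python
from h import *
im=snap('scene','pics/s9.png');crop('pics/s9.png','pics/s9c.png',80,80,220,290,3)
rx=np.array([np.cos(np.radians(-19)),np.sin(np.radians(-19))])
t=np.array([.5074,.4066])+.011*rx;print(t)
go([*t,.445],71)
```

```text
[0.5178007  0.40301875]
t 9.57 pos [ 0.5286 -0.1214  0.4448] yaw 70.91 down [ 0.006  0.    -1.   ] q [-0.09  0.24  0.27  1.52 -0.06  1.39  1.42] F [-0.3 -0.2 -4.5] g 0.0174
  -> dx -0.01 dy 49.20 dz -18.18 twist -0.002
```

View pics/s9c.png

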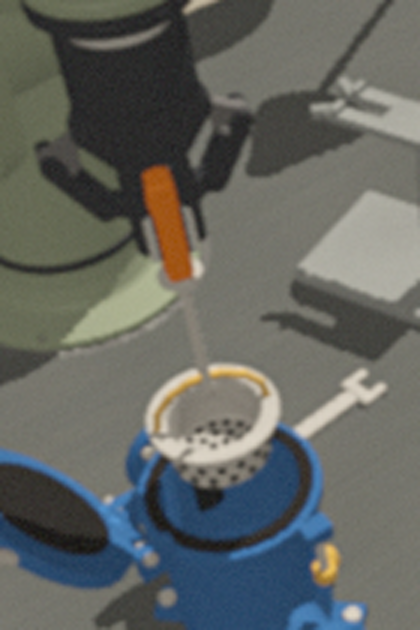

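>>> arm_command([
  {"dx": 0, "dy": 0.5, "dz": -0.2, "twist": 0},
  {"dx": 0, "dy": 1.5, "dz": -0.5, "twist": 0},
  {"dx": 0, "dy": 3, "dz": -1.1, "twist": 0},
  {"dx": 0, "dy": 5, "dz": -1.8, "twist": 0},
  {"dx": 0, "dy": 7.4, "dz": -2.7, "twist": 0},
  {"dx": 0, "dy": 10, "dz": -3.7, "twist": 0},
  {"dx": 0, "dy": 12.8, "dz": -4.7, "twist": 0},
  {"dx": 0, "dy": 15.4, "dz": -5.7, "twist": 0},
  {"dx": 0, "dy": 17.6, "dz": -6.5, "twist": 0},
  {"dx": 0, "dy": 19.6, "dz": -7.2, "twist": 0},
  {"dx": 0, "dy": 21.2, "dz": -7.8, "twist": 0},
  {"dx": 0, "dy": 22.4, "dz": -8.3, "twist": 0},
])

```text
clock: 10.57
position: [0.5228, 0.1203, 0.4443]
tool_rot: [0.45, 1.566, 0.119]
force: [0.5, -0.2, -4.7]
grip_width: 0.0174
```

Run:
```python
from h import *
go([.5178,.403,.445],71)
```

```text
t 10.57 pos [0.5228 0.1203 0.4443] yaw 71.04 down [ 0.005  0.001 -1.   ] q [-0.43  0.22  0.11  1.53 -0.02  1.39  0.93] F [ 0.5 -0.2 -4.7] g 0.0174
  -> dx -0.06 dy 26.57 dz -9.66 twist 0.001
```

>>> arm_command([
  {"dx": 0, "dy": 1.6, "dz": -0.6, "twist": 0},
  {"dx": 0, "dy": 3.6, "dz": -1.3, "twist": 0},
  {"dx": 0, "dy": 6, "dz": -2.2, "twist": 0},
  {"dx": 0, "dy": 8.8, "dz": -3.2, "twist": 0},
  {"dx": 0, "dy": 11.8, "dz": -4.3, "twist": 0},
  {"dx": 0, "dy": 14.8, "dz": -5.4, "twist": 0},
  {"dx": 0, "dy": 17.6, "dz": -6.4, "twist": 0},
  {"dx": 0, "dy": 20.2, "dz": -7.3, "twist": 0},
  {"dx": 0, "dy": 22.6, "dz": -8.2, "twist": 0},
  {"dx": 0, "dy": 24.6, "dz": -8.9, "twist": 0},
  {"dx": 0, "dy": 26, "dz": -9.5, "twist": 0},
  {"dx": 0, "dy": 26.6, "dz": -9.7, "twist": 0},
])

```text
clock: 11.57
position: [0.5157, 0.4067, 0.4432]
tool_rot: [0.528, 1.568, 0.2]
force: [0.1, 0.5, -5.2]
grip_width: 0.0173
```

Run:
```python
from h import *
im=snap('scene','pics/s10.png');crop('pics/s10.png','pics/s10c.png',220,60,360,230,4)
im=snap('top','pics/t10.png');crop('pics/t10.png','pics/t10c.png',160,150,250,240,6)
go([.5178,.403,.445],71)
```

```text
t 11.67 pos [0.5166 0.4048 0.4436] yaw 71.15 down [ 0.004  0.    -1.   ] q [-0.76  0.46  0.01  1.19 -0.    1.49  0.49] F [-0.5  1.1 -4. ] g 0.0174
  -> dx -0.14 dy -0.13 dz 0.17 twist 0.003
```

View pics/s10c.png

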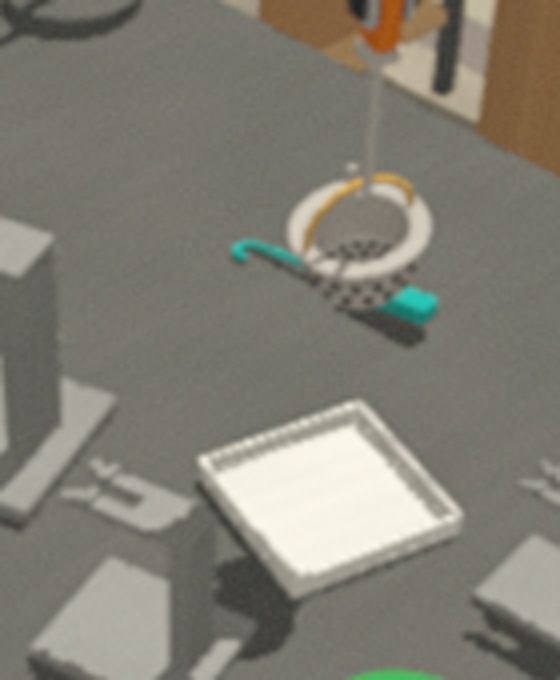

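View pics/t10c.png

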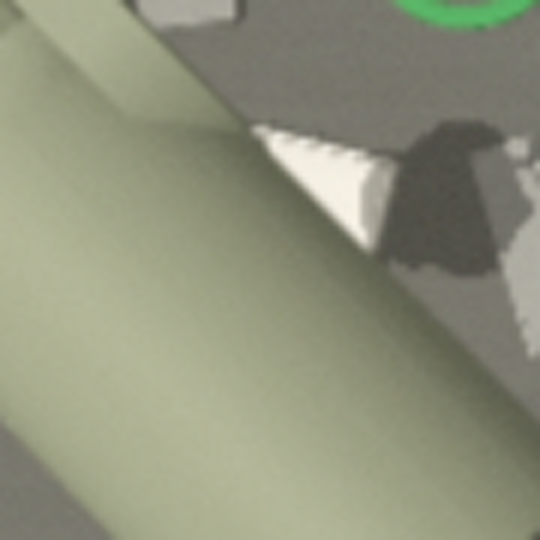

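The basket hangs over the tray. Lowering, with the last centimetres slow.

>>> arm_command([
  {"dx": 0.5, "dy": -0.1, "dz": 0.2, "twist": 0},
  {"dx": 1.5, "dy": -0.1, "dz": 0.2, "twist": 0},
  {"dx": 3, "dy": -0.1, "dz": 0.2, "twist": 0},
  {"dx": 5, "dy": -0.1, "dz": 0.2, "twist": 0},
  {"dx": 7, "dy": -0.1, "dz": 0.2, "twist": 0},
  {"dx": 9, "dy": -0.1, "dz": 0.2, "twist": 0},
  {"dx": 11, "dy": -0.1, "dz": 0.2, "twist": 0},
  {"dx": 13, "dy": -0.1, "dz": 0.2, "twist": 0},
  {"dx": 15, "dy": -0.1, "dz": 0.2, "twist": 0},
  {"dx": 16.6, "dy": -0.1, "dz": 0.2, "twist": 0},
  {"dx": 17.7, "dy": -0.1, "dz": 0.2, "twist": 0},
  {"dx": 18.3, "dy": -0.1, "dz": 0.2, "twist": 0},
])

```text
clock: 12.67
position: [0.5187, 0.402, 0.2589]
tool_rot: [-0.082, 1.568, -0.412]
force: [1.2, 1.8, -4.7]
grip_width: 0.017
```

>>> arm_command([
  {"dx": 0, "dy": 0, "dz": 0, "twist": 0},
  {"dx": 0, "dy": 0, "dz": 0, "twist": 0},
  {"dx": 0, "dy": 0, "dz": 0, "twist": 0},
])

```text
clock: 12.92
position: [0.519, 0.4019, 0.2597]
tool_rot: [0.182, 1.567, -0.148]
force: [-0.1, -0.9, -4.5]
grip_width: 0.017
```

Run:
```python
from h import *
im=snap('scene','pics/s11.png');crop('pics/s11.png','pics/s11c.png',230,80,360,220,5)
go([.5178,.403,.2305],71)
```

```text
t 12.97 pos [0.5191 0.402  0.2598] yaw 71.08 down [ 0.004 -0.    -1.   ] q [-0.75  0.55 -0.    1.49  0.    1.1   0.49] F [-0.3  0.  -4.8] g 0.0173
  -> dx 2.93 dy 0.05 dz -0.16 twist 0.001
```

View pics/s11c.png

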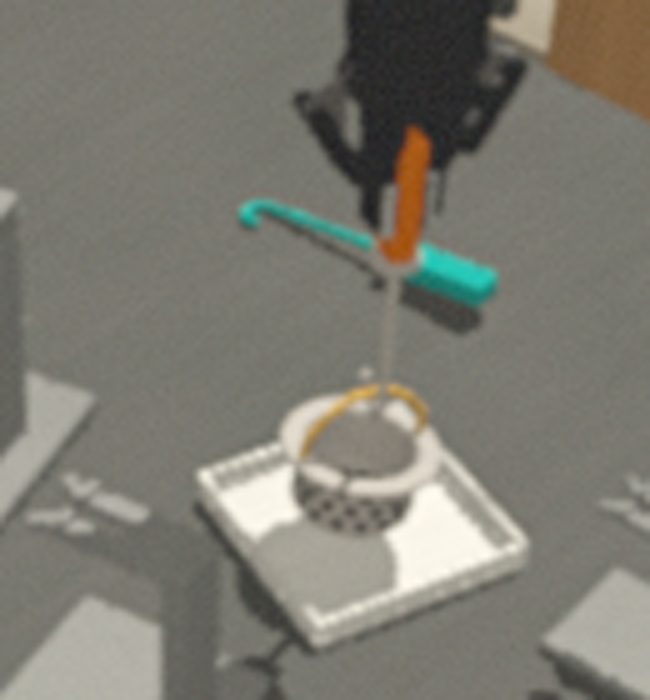

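Run:
```python
from h import *
o=sensors.observe();M=RR(o['tool_rot'])
s=o['position']+M[:,0]*.148-.011*M[:,2]; bail=s+[0,0,.0065]; print('bail',bail)
th=np.linspace(0,2*np.pi,60)
im=cv2.imread('pics/s11.png');k=5;x,y=230,80
v=cv2.imread('pics/s11c.png')
for r,dz in((.049,-.038),(.038,-.085)):
    pts=np.array([proj('scene',bail+[r*np.cos(t),r*np.sin(t),dz]) for t in th])
    q=((pts-[x,y]+.5)*k).astype(int); cv2.polylines(v,[q],True,(0,0,255),1)
cv2.imwrite('pics/s11d.png',v[300:660,150:600])
```

```text
bail [0.50920432 0.40550083 0.11829325]
```

View pics/s11d.png

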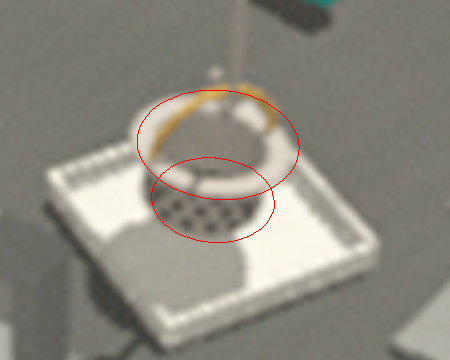

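The hanging tilt is small: the collar is about 1 px off a level circle. Continuing gently to contact.

>>> arm_command([
  {"dx": 0.5, "dy": 0, "dz": -0.2, "twist": 0},
  {"dx": 1, "dy": 0, "dz": -0.2, "twist": 0},
  {"dx": 1.4, "dy": 0, "dz": -0.2, "twist": 0},
  {"dx": 1.7, "dy": 0, "dz": -0.2, "twist": 0},
  {"dx": 2, "dy": 0, "dz": -0.2, "twist": 0},
  {"dx": 2.15, "dy": 0, "dz": -0.2, "twist": 0},
  {"dx": 2.3, "dy": 0, "dz": -0.2, "twist": 0},
  {"dx": 2.4, "dy": 0, "dz": -0.2, "twist": 0},
  {"dx": 2.5, "dy": 0, "dz": -0.2, "twist": 0},
  {"dx": 2.6, "dy": 0, "dz": -0.2, "twist": 0},
  {"dx": 2.7, "dy": 0, "dz": -0.2, "twist": 0},
  {"dx": 2.8, "dy": 0, "dz": -0.2, "twist": 0},
])

```text
clock: 13.97
position: [0.5173, 0.4029, 0.232]
tool_rot: [0.357, 1.567, 0.027]
force: [-0.1, 0.6, -2.5]
grip_width: 0.0167
```

>>> arm_command([
  {"dx": 0.1, "dy": 0, "dz": 0, "twist": 0},
  {"dx": 0.2, "dy": 0, "dz": 0, "twist": 0},
  {"dx": 0.3, "dy": 0, "dz": 0, "twist": 0},
  {"dx": 0.4, "dy": 0, "dz": 0, "twist": 0},
  {"dx": 0.5, "dy": 0, "dz": 0, "twist": 0},
  {"dx": 0.6, "dy": 0, "dz": 0, "twist": 0},
  {"dx": 0.6, "dy": 0, "dz": 0, "twist": 0},
])

```text
clock: 14.55
position: [0.5172, 0.4029, 0.2257]
tool_rot: [0.317, 1.567, -0.013]
force: [-0.7, -0.2, -2.7]
grip_width: 0.0172
```

Run:
```python
from h import *
im=snap('scene','pics/s12.png');crop('pics/s12.png','pics/s12c.png',230,80,360,220,5)
go([.5178,.403,.2305],71);go([.5178,.403,.212],71)
```

```text
t 14.6 pos [0.5173 0.4028 0.2258] yaw 71.09 down [ 0.004 -0.    -1.   ] q [-0.75  0.58 -0.    1.53  0.01  1.03  0.48] F [-1.7  0.7 -2.2] g 0.0173
  -> dx -0.47 dy 0.03 dz 0.05 twist 0.002
t 14.6 pos [0.5173 0.4028 0.2258] yaw 71.09 down [ 0.004 -0.    -1.   ] q [-0.75  0.58 -0.    1.53  0.01  1.03  0.48] F [-1.7  0.7 -2.2] g 0.0173
  -> dx 1.38 dy 0.03 dz 0.04 twist 0.002
```

View pics/s12c.png

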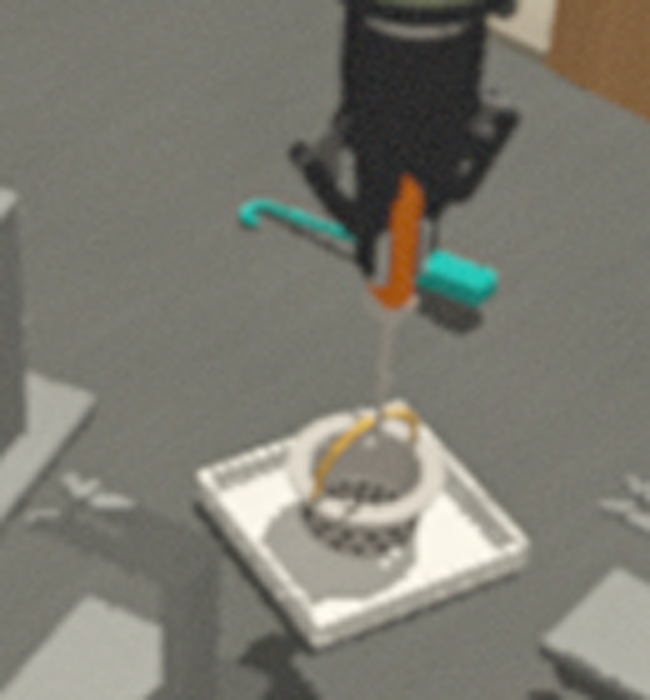

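The basket stands upright in the tray and its load is off the hook. Now I dip the hook, slide it out along rod +x (tool +z), and lift.

>>> arm_command([
  {"dx": 0.4, "dy": 0, "dz": 0, "twist": 0},
  {"dx": 0.8, "dy": 0, "dz": 0, "twist": 0},
  {"dx": 1.2, "dy": 0, "dz": 0, "twist": 0},
  {"dx": 1.5, "dy": 0, "dz": 0, "twist": 0},
  {"dx": 1.5, "dy": 0, "dz": 0, "twist": 0},
  {"dx": 1.5, "dy": 0, "dz": 0.4, "twist": 0},
  {"dx": 1.5, "dy": 0, "dz": 0.9, "twist": 0},
  {"dx": 1.5, "dy": 0, "dz": 1.4, "twist": 0},
  {"dx": 1.5, "dy": 0, "dz": 1.9, "twist": 0},
  {"dx": 1.5, "dy": 0, "dz": 2.4, "twist": 0},
  {"dx": 1.5, "dy": 0, "dz": 2.6, "twist": 0},
  {"dx": 1.5, "dy": 0, "dz": 2.6, "twist": 0},
])

```text
clock: 15.6
position: [0.5426, 0.3939, 0.2109]
tool_rot: [0.278, 1.567, -0.053]
force: [-0.6, -0.5, -2.4]
grip_width: 0.0172
```

Run:
```python
from h import *
im=snap('scene','pics/s13.png');crop('pics/s13.png','pics/s13c.png',260,130,350,210,8)
go([.5178,.403,.212],71)
```

```text
t 15.65 pos [0.5422 0.3942 0.2109] yaw 71.06 down [ 0.004 -0.    -1.   ] q [-0.72  0.62 -0.    1.5   0.    1.02  0.52] F [ 0.1  0.  -1.6] g 0.0173
  -> dx -0.12 dy 0.04 dz -2.59 twist 0.001
```

View pics/s13c.png

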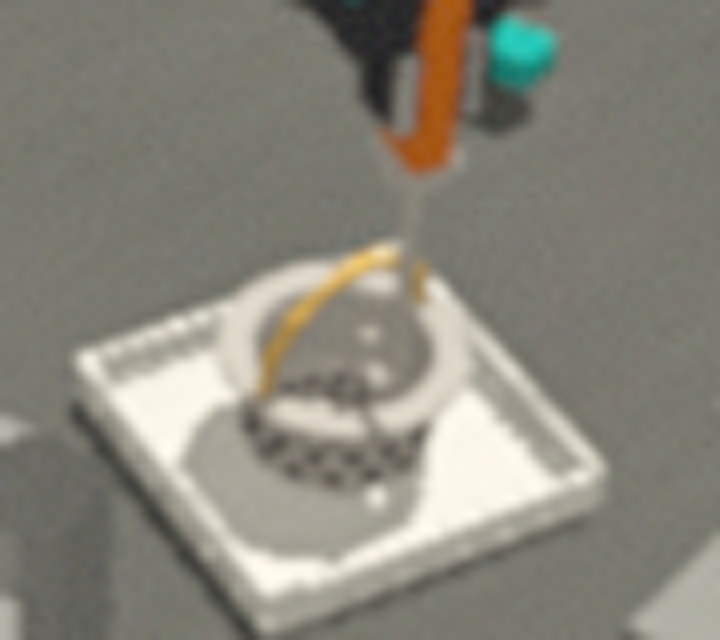

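The shaft, crop (412,280), now passes in front of the bail and the basket hasn't moved. I'll lift a little and check.

>>> arm_command([
  {"dx": -0.4, "dy": 0, "dz": 0, "twist": 0},
  {"dx": -0.8, "dy": 0, "dz": 0, "twist": 0},
  {"dx": -1.2, "dy": 0, "dz": 0, "twist": 0},
  {"dx": -1.7, "dy": 0, "dz": 0, "twist": 0},
  {"dx": -2.2, "dy": 0, "dz": 0, "twist": 0},
  {"dx": -2.7, "dy": 0, "dz": 0, "twist": 0},
  {"dx": -3.2, "dy": 0, "dz": 0, "twist": 0},
  {"dx": -4, "dy": 0, "dz": 0, "twist": 0},
])

```text
clock: 16.32
position: [0.5418, 0.3941, 0.2511]
tool_rot: [0.197, 1.567, -0.134]
force: [-0.6, 1.0, -1.1]
grip_width: 0.0175
```

Run:
```python
from h import *
im=snap('scene','pics/s14.png');crop('pics/s14.png','pics/s14c.png',260,120,350,210,8)
go([.5,.35,.35],104.7)
```

```text
t 16.37 pos [0.5424 0.3945 0.253 ] yaw 71.06 down [ 0.005  0.001 -1.   ] q [-0.72  0.58  0.    1.46  0.    1.1   0.52] F [-0.4  0.1  0.4] g 0.0173
  -> dx -9.72 dy -5.56 dz -2.52 twist -0.587
```

View pics/s14c.png

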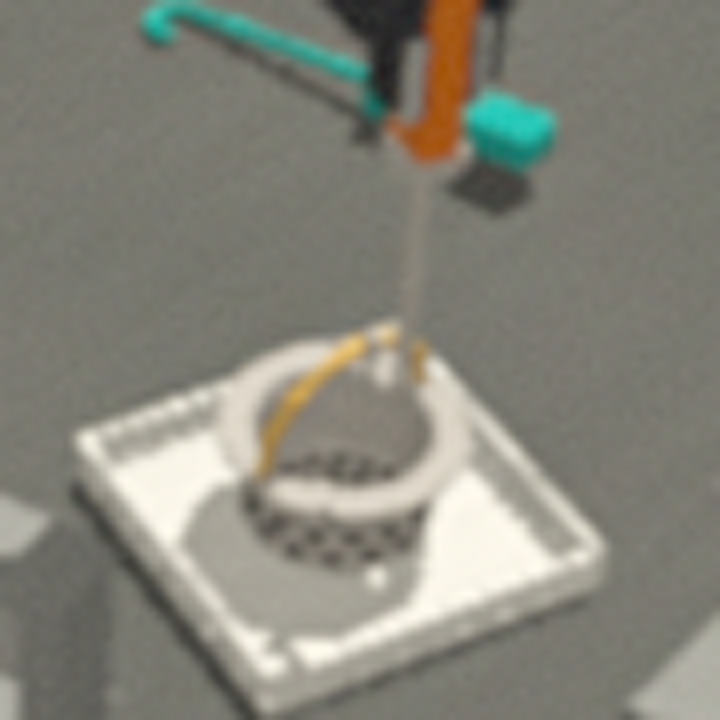

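The hook is free at crop (385,365), in front of the bail, and the basket is upright. Going back to the stand.

Run:
```python
from h import *
go([.4368,.182,.335],104.7)
```

```text
t 16.37 pos [0.5424 0.3945 0.253 ] yaw 71.06 down [ 0.005  0.001 -1.   ] q [-0.72  0.58  0.    1.46  0.    1.1   0.52] F [-0.4  0.1  0.4] g 0.0173
  -> dx -8.27 dy -23.51 dz -3.05 twist -0.587
```

>>> arm_command([
  {"dx": -3, "dy": 0, "dz": 0, "twist": 0},
  {"dx": -6, "dy": 0, "dz": 0, "twist": 0},
  {"dx": -8, "dy": -1, "dz": -0.1, "twist": -0.04},
  {"dx": -8.3, "dy": -3, "dz": -0.4, "twist": -0.1},
  {"dx": -8.3, "dy": -6, "dz": -0.8, "twist": -0.18},
  {"dx": -8.3, "dy": -9, "dz": -1.2, "twist": -0.26},
  {"dx": -8.3, "dy": -12, "dz": -1.6, "twist": -0.34},
  {"dx": -8.3, "dy": -15, "dz": -2, "twist": -0.42},
  {"dx": -8.3, "dy": -18, "dz": -2.4, "twist": -0.5},
  {"dx": -8.3, "dy": -20.6, "dz": -2.7, "twist": -0.56},
  {"dx": -8.3, "dy": -22.6, "dz": -2.9, "twist": -0.587},
  {"dx": -8.3, "dy": -23.5, "dz": -3.1, "twist": -0.587},
])

```text
clock: 17.37
position: [0.4357, 0.1798, 0.3359]
tool_rot: [-0.126, 1.565, 0.13]
force: [0.8, 0.8, 0.2]
grip_width: 0.0172
```

Run:
```python
from h import *
go([.4368,.182,.195],104.7)
```

```text
t 17.37 pos [0.4357 0.1798 0.3359] yaw 104.66 down [ 0.006  0.001 -1.   ] q [-0.45  0.17 -0.08  1.86  0.02  1.11  1.29] F [0.8 0.8 0.2] g 0.0172
  -> dx 14.10 dy 0.20 dz 0.08 twist -0.001
```

>>> arm_command([
  {"dx": 0.5, "dy": 0.2, "dz": 0.1, "twist": 0},
  {"dx": 2, "dy": 0.2, "dz": 0.1, "twist": 0},
  {"dx": 4.5, "dy": 0.2, "dz": 0.1, "twist": 0},
  {"dx": 7, "dy": 0.2, "dz": 0.1, "twist": 0},
  {"dx": 9.5, "dy": 0.2, "dz": 0.1, "twist": 0},
  {"dx": 11.5, "dy": 0.2, "dz": 0.1, "twist": 0},
  {"dx": 13, "dy": 0.2, "dz": 0.1, "twist": 0},
  {"dx": 14.1, "dy": 0.2, "dz": 0.1, "twist": 0},
  {"dx": 14.1, "dy": 0.2, "dz": 0.1, "twist": 0},
])

```text
clock: 18.12
position: [0.4364, 0.1829, 0.1927]
tool_rot: [-0.38, 1.568, -0.124]
force: [-1.2, -0.1, -1.5]
grip_width: 0.0172
```

Run:
```python
from h import *
im=snap('scene','pics/s15.png');crop('pics/s15.png','pics/s15c.png',190,100,310,250,5)
go([.4368,.182,.195],104.7);go([.5044,.2001,.195],104.7)
o=sensors.observe();M=RR(o['tool_rot'])
for nm,z,x in(('collar',-.033,0),('saddle',-.148,-.011),('top',.053,0)):
    p=o['position']-M[:,0]*z+M[:,2]*x; print(nm,p.round(4),((proj('scene',p)-[190,100])*5).round())
```

```text
t 18.17 pos [0.4368 0.1829 0.194 ] yaw 104.67 down [ 0.004  0.    -1.   ] q [-0.46  0.35 -0.08  2.03  0.04  0.76  1.26] F [-0.   0.2 -1.1] g 0.0171
  -> dx -0.10 dy -0.09 dz -0.02 twist -0.000
t 18.17 pos [0.4368 0.1829 0.194 ] yaw 104.67 down [ 0.004  0.    -1.   ] q [-0.46  0.35 -0.08  2.03  0.04  0.76  1.26] F [-0.   0.2 -1.1] g 0.0171
  -> dx -0.07 dy -0.05 dz 6.98 twist -0.000
collar [0.4369 0.1829 0.161 ] [205. 355.]
saddle [0.4267 0.1801 0.046 ] [198. 492.]
top [0.4366 0.1829 0.247 ] [197. 235.]
```

View pics/s15c.png

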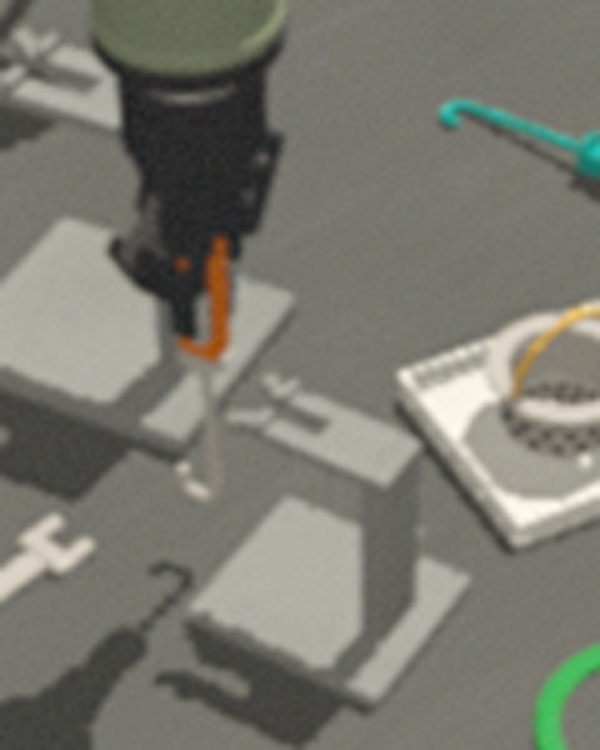

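The rod is unchanged in the grip, with the hook at (198,490) as predicted. Threading it into the slot.

>>> arm_command([
  {"dx": 0, "dy": -0.1, "dz": 0.6, "twist": 0},
  {"dx": 0, "dy": -0.1, "dz": 1.4, "twist": 0},
  {"dx": 0, "dy": -0.1, "dz": 2.2, "twist": 0},
  {"dx": 0, "dy": -0.1, "dz": 3, "twist": 0},
  {"dx": 0, "dy": -0.1, "dz": 3.8, "twist": 0},
  {"dx": 0, "dy": -0.1, "dz": 4.6, "twist": 0},
  {"dx": 0, "dy": -0.1, "dz": 5.4, "twist": 0},
  {"dx": 0, "dy": -0.1, "dz": 6.1, "twist": 0},
  {"dx": 0, "dy": -0.1, "dz": 6.7, "twist": 0},
  {"dx": 0, "dy": -0.1, "dz": 7, "twist": 0},
  {"dx": 0, "dy": -0.1, "dz": 7, "twist": 0},
])

```text
clock: 19.08
position: [0.5052, 0.1998, 0.1942]
tool_rot: [-0.211, 1.567, 0.045]
force: [0.0, 0.4, -1.8]
grip_width: 0.0171
```

Run:
```python
from h import *
im=snap('scene','pics/s16.png');crop('pics/s16.png','pics/s16c.png',200,110,310,250,5)
go([.5044,.2001,.178],104.7)
```

```text
t 19.13 pos [0.5048 0.1996 0.1941] yaw 104.67 down [ 0.004  0.    -1.   ] q [-0.43  0.45 -0.07  1.86  0.04  0.83  1.3 ] F [ 0.1  0.1 -2.3] g 0.0169
  -> dx 1.61 dy 0.06 dz -0.03 twist -0.001
```

View pics/s16c.png

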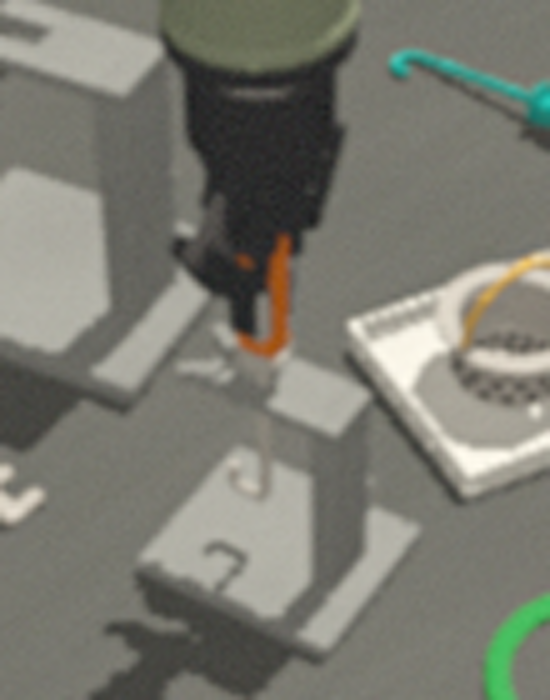

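>>> arm_command([
  {"dx": 0.4, "dy": 0, "dz": 0, "twist": 0},
  {"dx": 0.8, "dy": 0, "dz": 0, "twist": 0},
  {"dx": 1.1, "dy": 0, "dz": 0, "twist": 0},
  {"dx": 1.3, "dy": 0, "dz": 0, "twist": 0},
  {"dx": 1.4, "dy": 0, "dz": 0, "twist": 0},
  {"dx": 1.5, "dy": 0, "dz": 0, "twist": 0},
  {"dx": 1.6, "dy": 0, "dz": 0, "twist": 0},
  {"dx": 1.65, "dy": 0, "dz": 0, "twist": 0},
  {"dx": 1.65, "dy": 0, "dz": 0, "twist": 0},
])

```text
clock: 19.88
position: [0.5049, 0.1997, 0.178]
tool_rot: [-0.2, 1.567, 0.056]
force: [-1.6, -1.0, 4.2]
grip_width: 0.0172
```

Run:
```python
from h import *
go([.5044,.2001,.178],104.7)
```

```text
t 19.88 pos [0.5049 0.1997 0.178 ] yaw 104.67 down [ 0.004  0.    -1.   ] q [-0.44  0.47 -0.07  1.88  0.05  0.79  1.3 ] F [-1.6 -1.   4.2] g 0.0172
  -> dx 0.00 dy 0.05 dz -0.04 twist -0.001
```

It's seated, with contact force of +4 N at the original height. Opening, then retreating upward.

>>> arm_command([
  {"dx": 0, "dy": 0, "dz": 0, "twist": 0},
  {"dx": 0, "dy": 0, "dz": 0, "twist": 0},
  {"dx": 0, "dy": 0, "dz": 0, "twist": 0},
  {"dx": 0, "dy": 0, "dz": 0, "twist": 0},
  {"dx": 0, "dy": 0, "dz": 0, "twist": 0},
  {"dx": 0, "dy": 0, "dz": 0, "twist": 0},
  {"dx": -0.5, "dy": 0, "dz": 0, "twist": 0},
  {"dx": -2, "dy": 0, "dz": 0, "twist": 0},
  {"dx": -4, "dy": 0, "dz": 0, "twist": 0},
  {"dx": -7, "dy": 0, "dz": 0, "twist": 0},
  {"dx": -10, "dy": 0, "dz": 0, "twist": 0},
  {"dx": -13, "dy": 0, "dz": 0, "twist": 0},
], grip=-1)

```text
clock: 20.88
position: [0.5041, 0.1995, 0.3098]
tool_rot: [-0.208, 1.567, 0.048]
force: [0.0, 0.8, -0.2]
grip_width: 0.0859
```

Run:
```python
from h import *
im=snap('scene','pics/s17.png');crop('pics/s17.png','pics/s17c.png',200,110,350,250,5)
go([.5048,-.332,.343+.011],85.5);go([.5048,-.332,.343+.011],-94.5)
```

```text
t 20.93 pos [0.5059 0.2003 0.3155] yaw 104.65 down [ 0.01   0.003 -1.   ] q [-0.43  0.31 -0.07  1.72  0.03  1.1   1.32] F [ 1.1 -0.6  6.3] g 0.0852
  -> dx -4.03 dy -51.47 dz -13.53 twist 0.334
t 20.93 pos [0.5059 0.2003 0.3155] yaw 104.65 down [ 0.01   0.003 -1.   ] q [-0.43  0.31 -0.07  1.72  0.03  1.1   1.32] F [ 1.1 -0.6  6.3] g 0.0852
  -> dx -4.03 dy -51.47 dz -13.53 twist -2.807
```

View pics/s17c.png

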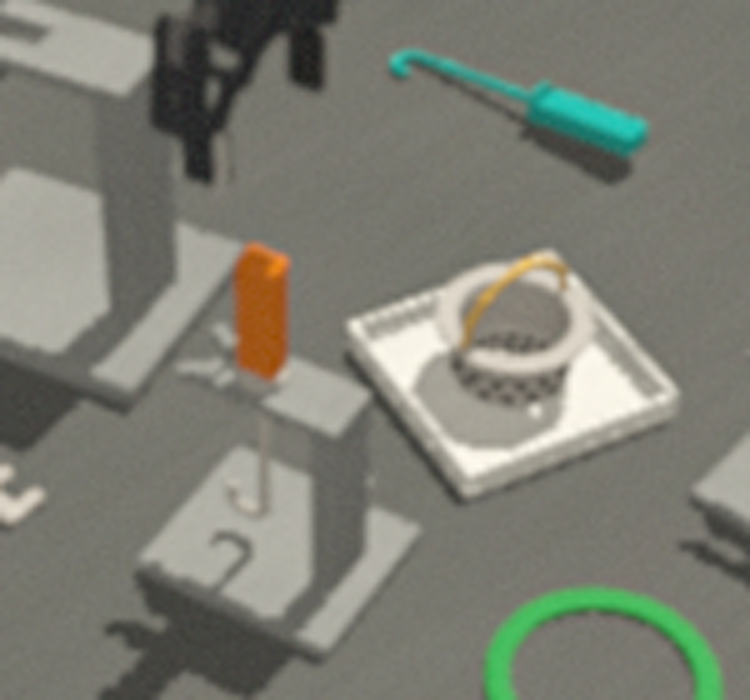

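The rod hangs as it did at the start (crop (262,310)) and the basket stands upright in the tray (crop (515,330)). Next is the cover, approached from above its handle with the jaws partly open.

```bash
cat >> h.py <<'E'
HY=np.array([.0767,.9971,0]);HG=np.array([.5141,-.2023,.192])
def bar(phi,r=.198): return HG+r*(np.cos(phi)*HY+np.sin(phi)*np.array([0,0,1]))
E
python3 - <<'E'
from h import *
go([.5048,-.332,.43],85.5)
print(tri((188,267),(326,183)), plane('top',326,183,.1))
E
```

```text
t 20.93 pos [0.5059 0.2003 0.3155] yaw 104.65 down [ 0.01   0.003 -1.   ] q [-0.43  0.31 -0.07  1.72  0.03  1.1   1.32] F [ 1.1 -0.6  6.3] g 0.0852
  -> dx -11.63 dy -51.47 dz -13.44 twist 0.334
(array([ 0.52501855, -0.0490728 ,  0.02188928]), np.float64(0.0019362738306436967)) [ 0.51844083 -0.03356618  0.1       ]
```

>>> arm_command([
  {"dx": -3, "dy": 0, "dz": 0, "twist": 0},
  {"dx": -6, "dy": -1.5, "dz": -0.4, "twist": 0},
  {"dx": -9, "dy": -4, "dz": -1, "twist": 0.03},
  {"dx": -11.6, "dy": -7, "dz": -1.8, "twist": 0.06},
  {"dx": -11.6, "dy": -10, "dz": -2.6, "twist": 0.1},
  {"dx": -11.6, "dy": -13.3, "dz": -3.5, "twist": 0.13},
  {"dx": -11.6, "dy": -16.6, "dz": -4.3, "twist": 0.16},
  {"dx": -11.6, "dy": -19.9, "dz": -5.2, "twist": 0.19},
  {"dx": -11.6, "dy": -23.2, "dz": -6.1, "twist": 0.22},
  {"dx": -11.6, "dy": -26.5, "dz": -6.9, "twist": 0.25},
  {"dx": -11.6, "dy": -29.8, "dz": -7.8, "twist": 0.28},
  {"dx": -11.6, "dy": -33, "dz": -8.6, "twist": 0.3},
], grip=-0.1)

```text
clock: 21.93
position: [0.5044, -0.1429, 0.4307]
tool_rot: [0.343, 1.559, 0.297]
force: [-0.2, 0.5, 0.5]
grip_width: 0.047
```

Run:
```python
from h import *
go([.5048,-.332,.43],85.5)
```

```text
t 21.93 pos [ 0.5044 -0.1429  0.4307] yaw 87.36 down [ 0.011  0.003 -1.   ] q [ 0.    0.2   0.2   1.59 -0.05  1.34  1.74] F [-0.2  0.5  0.5] g 0.047
  -> dx 0.01 dy -18.89 dz 0.91 twist 0.032
```

>>> arm_command([
  {"dx": 0, "dy": -3, "dz": 0.2, "twist": 0.032},
  {"dx": 0, "dy": -6, "dz": 0.3, "twist": 0.032},
  {"dx": 0, "dy": -9, "dz": 0.5, "twist": 0.032},
  {"dx": 0, "dy": -12, "dz": 0.6, "twist": 0.032},
  {"dx": 0, "dy": -15, "dz": 0.7, "twist": 0.032},
  {"dx": 0, "dy": -17.5, "dz": 0.9, "twist": 0.032},
  {"dx": 0, "dy": -18.9, "dz": 0.9, "twist": 0.032},
  {"dx": 0, "dy": -18.9, "dz": 0.9, "twist": 0.032},
])

```text
clock: 22.6
position: [0.5037, -0.3349, 0.4297]
tool_rot: [0.332, 1.561, 0.251]
force: [0.5, 0.6, 0.1]
grip_width: 0.0472
```

Run:
```python
from h import *
im=snap('scene','pics/s18.png');crop('pics/s18.png','pics/s18c.png',0,120,160,290,4)
im=snap('top','pics/t18.png');crop('pics/t18.png','pics/t18c.png',330,130,470,230,5)
go([.5048,-.332,.332],85.5)
```

```text
t 22.7 pos [ 0.5047 -0.3317  0.43  ] yaw 85.51 down [ 0.011  0.004 -1.   ] q [ 0.28  0.36  0.3   1.39 -0.12  1.4   2.08] F [ 0.2  1.  -0.6] g 0.0466
  -> dx 9.80 dy -0.07 dz -0.09 twist 0.000
```

View pics/s18c.png

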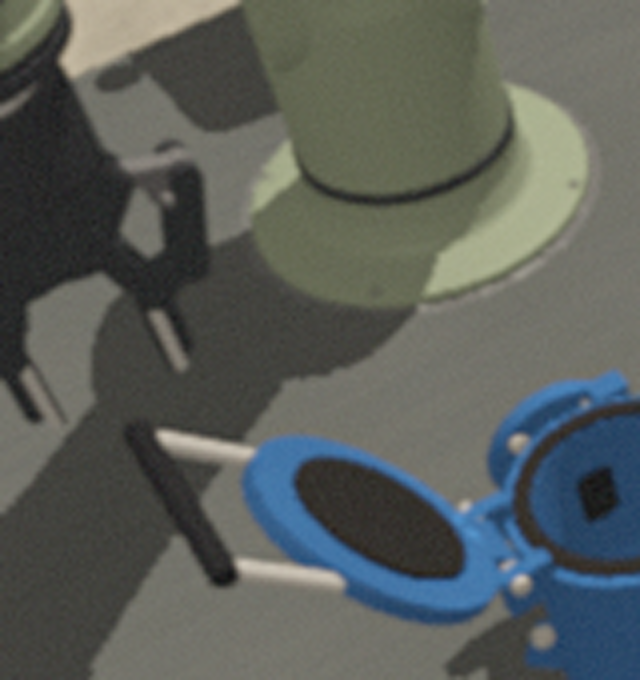

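View pics/t18c.png

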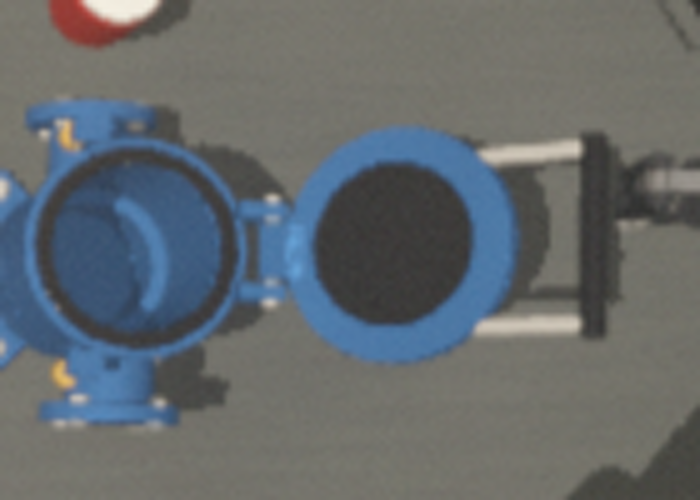

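The fingers are above the bar, straddling it in y: fingertips near crop (55,415) and (180,365), bar at (180,500). Descending.

>>> arm_command([
  {"dx": 1, "dy": -0.1, "dz": -0.1, "twist": 0},
  {"dx": 2.5, "dy": -0.1, "dz": -0.1, "twist": 0},
  {"dx": 4, "dy": -0.1, "dz": -0.1, "twist": 0},
  {"dx": 5.5, "dy": -0.1, "dz": -0.1, "twist": 0},
  {"dx": 7, "dy": -0.1, "dz": -0.1, "twist": 0},
  {"dx": 8.3, "dy": -0.1, "dz": -0.1, "twist": 0},
  {"dx": 9.3, "dy": -0.1, "dz": -0.1, "twist": 0},
  {"dx": 9.8, "dy": -0.1, "dz": -0.1, "twist": 0},
  {"dx": 9.8, "dy": -0.1, "dz": -0.1, "twist": 0},
])

```text
clock: 23.45
position: [0.5046, -0.3314, 0.331]
tool_rot: [0.529, 1.56, 0.451]
force: [0.3, 0.0, -0.2]
grip_width: 0.0472
```

Run:
```python
from h import *
im=snap('scene','pics/s19.png');crop('pics/s19.png','pics/s19c.png',0,140,130,290,5)
go([.5048,-.332,.332],85.5)
```

```text
t 23.5 pos [ 0.5048 -0.3318  0.3319] yaw 85.54 down [ 0.011  0.004 -1.   ] q [ 0.29  0.42  0.29  1.56 -0.13  1.18  2.09] F [ 0.4 -0.3 -0.1] g 0.047
  -> dx -0.01 dy -0.02 dz 0.00 twist 0.001
```

View pics/s19c.png

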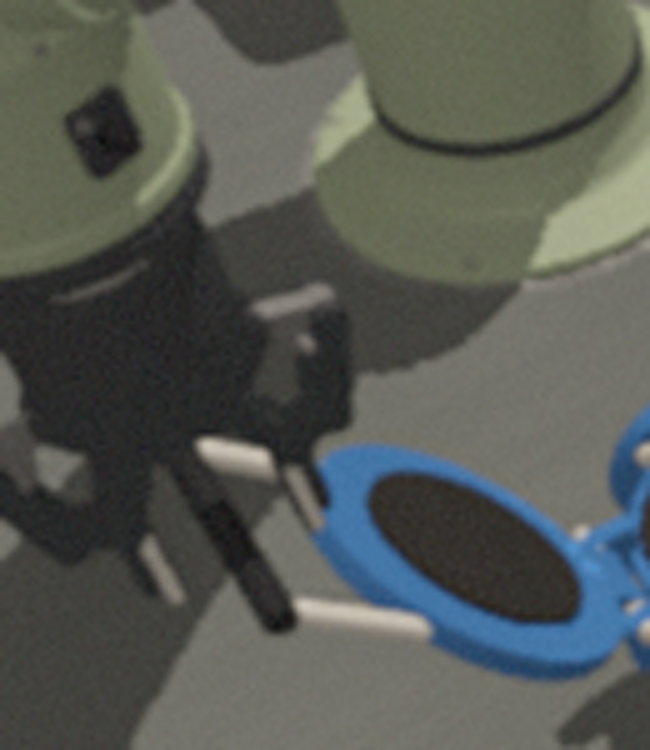

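The bar lies between the two fingers. Closing with a light squeeze.

>>> arm_command([
  {"dx": 0, "dy": 0, "dz": 0, "twist": 0},
  {"dx": 0, "dy": 0, "dz": 0, "twist": 0},
  {"dx": 0, "dy": 0, "dz": 0, "twist": 0},
  {"dx": 0, "dy": 0, "dz": 0, "twist": 0},
  {"dx": 0, "dy": 0, "dz": 0, "twist": 0},
  {"dx": 0, "dy": 0, "dz": 0, "twist": 0},
], grip=1, squeeze=30)

```text
clock: 24.0
position: [0.5049, -0.3323, 0.3324]
tool_rot: [0.346, 1.559, 0.268]
force: [1.0, -4.2, 5.1]
grip_width: 0.0128
```

```bash
cat >> h.py <<'E'
def arc(phis):
    o=sensors.observe();M=RR(o['tool_rot'])
    print('t',o['clock'],'F',o['force'].round(1),'g',round(o['grip_width'],4),'pos',o['position'].round(4))
    g=o['position']-.011*M[:,0]; v=g-HG
    r=np.hypot(v@HY,v[2]);p0=np.arctan2(v[2],v@HY);print('r',r,'phi',p0,'lat',v@np.array([HY[1],-HY[0],0]),'ref',HG)
    for p in phis:
        d=bar(p)-g; d=d-np.array([HY[1],-HY[0],0])*(d@np.array([HY[1],-HY[0],0]))
        print(round(p,3),(M.T@d*100).round(2))
E
python3 - <<'E'
from h import *
arc(np.arange(2.25,1.5,-.07))
E
```

```text
t 24.0 F [ 1.  -4.2  5.1] g 0.0128 pos [ 0.5049 -0.3323  0.3324]
r 0.19978174619527403 phi 2.2814676321963816 lat 0.0006944315704239755 ref [ 0.5141 -0.2023  0.192 ]
2.25 [-0.26  0.59  0.  ]
2.18 [-1.09  1.71  0.01]
2.11 [-1.84  2.87  0.02]
2.04 [-2.5   4.09  0.02]
1.97 [-3.08  5.35  0.03]
1.9 [-3.57  6.65  0.03]
1.83 [-3.96  7.97  0.03]
1.76 [-4.27  9.33  0.04]
1.69 [-4.47 10.7   0.04]
1.62 [-4.58 12.08  0.04]
1.55 [-4.6  13.46  0.03]
```

>>> arm_command([
  {"dx": -0.3, "dy": 0.6, "dz": 0, "twist": 0},
  {"dx": -1.1, "dy": 1.7, "dz": 0, "twist": 0},
  {"dx": -1.9, "dy": 2.9, "dz": 0, "twist": 0},
  {"dx": -2.6, "dy": 4.1, "dz": 0, "twist": 0},
  {"dx": -3.2, "dy": 5.4, "dz": 0, "twist": 0},
  {"dx": -3.7, "dy": 6.6, "dz": 0, "twist": 0},
  {"dx": -4.1, "dy": 8, "dz": 0, "twist": 0},
  {"dx": -4.4, "dy": 9.3, "dz": 0, "twist": 0},
  {"dx": -4.6, "dy": 10.7, "dz": 0, "twist": 0},
  {"dx": -4.7, "dy": 12, "dz": 0, "twist": 0},
])

```text
clock: 24.83
position: [0.5137, -0.2127, 0.3805]
tool_rot: [0.258, 1.558, 0.179]
force: [0.6, -3.8, 1.7]
grip_width: 0.0127
```

Run:
```python
from h import *
arc(np.arange(1.56,.83,-.06))
```

```text
t 24.8333 F [ 0.6 -3.8  1.7] g 0.0127 pos [ 0.5137 -0.2127  0.3805]
r 0.19979940327820722 phi 1.6229568379884205 lat 0.00028883889559305753 ref [ 0.5141 -0.2023  0.192 ]
1.56 [ 0.16  1.25 -0.  ]
1.5 [ 0.21  2.44 -0.01]
1.44 [ 0.33  3.62 -0.01]
1.38 [ 0.53  4.8  -0.01]
1.32 [ 0.79  5.95 -0.02]
1.26 [ 1.12  7.09 -0.03]
1.2 [ 1.52  8.21 -0.03]
1.14 [ 1.99  9.3  -0.04]
1.08 [ 2.52 10.37 -0.05]
1.02 [ 3.12 11.39 -0.06]
0.96 [ 3.77 12.39 -0.07]
0.9 [ 4.48 13.34 -0.08]
0.84 [ 5.25 14.24 -0.09]
```

>>> arm_command([
  {"dx": 0, "dy": 1.2, "dz": 0, "twist": 0},
  {"dx": 0.1, "dy": 2.4, "dz": 0, "twist": 0},
  {"dx": 0.2, "dy": 3.6, "dz": 0, "twist": 0},
  {"dx": 0.4, "dy": 4.8, "dz": 0, "twist": 0},
  {"dx": 0.7, "dy": 6, "dz": 0, "twist": 0},
  {"dx": 1, "dy": 7.1, "dz": 0, "twist": 0},
  {"dx": 1.4, "dy": 8.2, "dz": 0, "twist": 0},
  {"dx": 1.9, "dy": 9.3, "dz": 0, "twist": 0},
  {"dx": 2.4, "dy": 10.4, "dz": 0, "twist": 0},
  {"dx": 3, "dy": 11.4, "dz": 0, "twist": 0},
  {"dx": 3.7, "dy": 12.4, "dz": 0, "twist": 0},
  {"dx": 4.4, "dy": 13.4, "dz": 0, "twist": 0},
])

```text
clock: 25.83
position: [0.5242, -0.0778, 0.336]
tool_rot: [0.314, 1.56, 0.236]
force: [-5.3, -0.9, 1.3]
grip_width: 0.0128
```

Run:
```python
from h import *
im=snap('scene','pics/s20.png');crop('pics/s20.png','pics/s20c.png',60,120,220,290,4)
arc(np.arange(.86,.0,-.06))
```

```text
t 25.8833 F [-0.   1.9 -6.6] g 0.0129 pos [ 0.5243 -0.0759  0.3346]
r 0.19913723227346314 phi 0.8809582182811757 lat 0.0003501396235823233 ref [ 0.5141 -0.2023  0.192 ]
0.86 [ 0.36  0.24 -0.  ]
0.8 [ 1.16  1.12 -0.01]
0.74 [ 2.02  1.94 -0.02]
0.68 [ 2.92  2.71 -0.03]
0.62 [ 3.87  3.43 -0.04]
0.56 [ 4.86  4.09 -0.04]
0.5 [ 5.88  4.68 -0.05]
0.44 [ 6.95  5.22 -0.06]
0.38 [ 8.04  5.69 -0.07]
0.32 [ 9.15  6.09 -0.08]
0.26 [10.29  6.42 -0.09]
0.2 [11.45  6.69 -0.11]
0.14 [12.62  6.89 -0.12]
0.08 [13.8   7.01 -0.13]
0.02 [14.99  7.07 -0.14]
```

View pics/s20c.png

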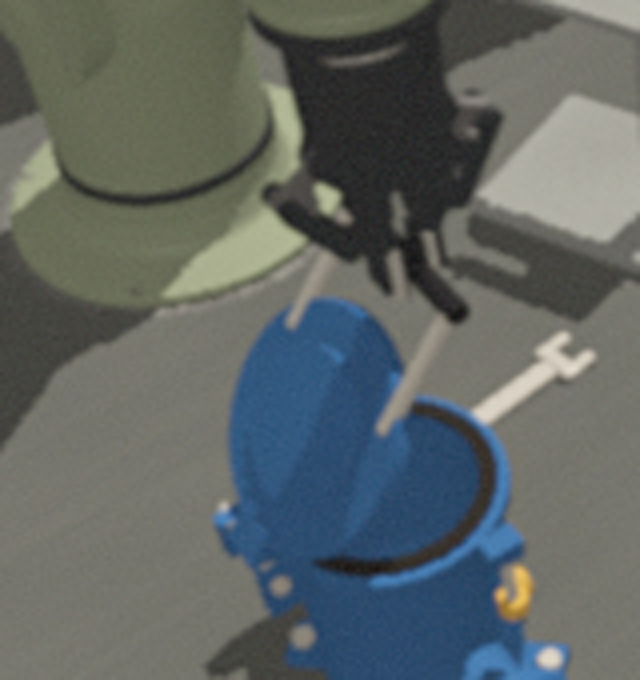

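The cover is in the grip at about 0.88 rad and following well. Continuing more slowly with a firmer hold.

>>> arm_command([
  {"dx": 0.4, "dy": 0.4, "dz": 0, "twist": 0},
  {"dx": 1.1, "dy": 1.1, "dz": 0, "twist": 0},
  {"dx": 2, "dy": 1.9, "dz": 0, "twist": 0},
  {"dx": 2.9, "dy": 2.7, "dz": 0, "twist": 0},
  {"dx": 3.8, "dy": 3.4, "dz": 0, "twist": 0},
  {"dx": 4.8, "dy": 4.1, "dz": 0, "twist": 0},
  {"dx": 5.8, "dy": 4.7, "dz": -0.1, "twist": 0},
  {"dx": 6.8, "dy": 5.2, "dz": -0.1, "twist": 0},
  {"dx": 7.8, "dy": 5.6, "dz": -0.1, "twist": 0},
  {"dx": 8.7, "dy": 6, "dz": -0.1, "twist": 0},
  {"dx": 9.5, "dy": 6.2, "dz": -0.1, "twist": 0},
  {"dx": 10, "dy": 6.35, "dz": -0.1, "twist": 0},
], squeeze=40)

```text
clock: 26.88
position: [0.5292, -0.0113, 0.2338]
tool_rot: [0.447, 1.561, 0.371]
force: [0.4, 5.0, 1.8]
grip_width: 0.0126
```

Run:
```python
from h import *
arc([.28,.24,.2,.16,.12,.08,.06,.04,.0152,0,-.015])
```

```text
t 26.8833 F [0.4 5.  1.8] g 0.0126 pos [ 0.5292 -0.0113  0.2338]
r 0.19868433526988033 phi 0.2689890975487882 lat 0.00034116894381789513 ref [ 0.5141 -0.2023  0.192 ]
0.28 [-0.19 -0.12  0.  ]
0.24 [ 0.57  0.08 -0.01]
0.2 [ 1.35  0.25 -0.01]
0.16 [ 2.13  0.39 -0.02]
0.12 [ 2.91  0.49 -0.03]
0.08 [ 3.7   0.57 -0.03]
0.06 [ 4.1   0.59 -0.04]
0.04 [ 4.49  0.61 -0.04]
0.015 [ 4.98  0.62 -0.05]
0 [ 5.28  0.62 -0.05]
-0.015 [ 5.58  0.62 -0.05]
```

>>> arm_command([
  {"dx": 0.4, "dy": 0.05, "dz": 0, "twist": 0},
  {"dx": 0.9, "dy": 0.15, "dz": 0, "twist": 0},
  {"dx": 1.4, "dy": 0.25, "dz": 0, "twist": 0},
  {"dx": 1.9, "dy": 0.35, "dz": 0, "twist": 0},
  {"dx": 2.4, "dy": 0.45, "dz": 0, "twist": 0},
  {"dx": 2.8, "dy": 0.5, "dz": 0, "twist": 0},
  {"dx": 3.2, "dy": 0.52, "dz": 0, "twist": 0},
  {"dx": 3.5, "dy": 0.55, "dz": 0, "twist": 0},
  {"dx": 3.8, "dy": 0.57, "dz": 0, "twist": 0},
  {"dx": 4, "dy": 0.6, "dz": 0, "twist": 0},
  {"dx": 4.2, "dy": 0.6, "dz": 0, "twist": 0},
  {"dx": 4.4, "dy": 0.6, "dz": 0, "twist": 0},
])

```text
clock: 27.88
position: [0.5298, -0.0042, 0.1894]
tool_rot: [0.579, 1.561, 0.504]
force: [-1.4, 8.8, 1.7]
grip_width: 0.0123
```

>>> arm_command([
  {"dx": 0.1, "dy": 0, "dz": 0, "twist": 0},
  {"dx": 0.2, "dy": 0, "dz": 0, "twist": 0},
  {"dx": 0.3, "dy": 0, "dz": 0, "twist": 0},
  {"dx": 0.4, "dy": 0, "dz": 0, "twist": 0},
  {"dx": 0.4, "dy": 0, "dz": 0, "twist": 0},
])

```text
clock: 28.3
position: [0.5298, -0.0039, 0.1851]
tool_rot: [0.615, 1.561, 0.54]
force: [0.7, 5.1, -2.5]
grip_width: 0.0123
```

Run:
```python
from h import *
im=snap('scene','pics/s21.png');crop('pics/s21.png','pics/s21c.png',90,140,220,290,5)
arc([.0152,0,-.015])
```

```text
t 28.35 F [ 1.   5.6 -2.7] g 0.0127 pos [ 0.5298 -0.0039  0.1851]
r 0.19898743097603416 phi 0.020597920552005853 lat 0.0003114578200690619 ref [ 0.5141 -0.2023  0.192 ]
0.015 [ 0.11 -0.1  -0.  ]
0 [ 0.41 -0.1  -0.  ]
-0.015 [ 0.71 -0.1  -0.01]
```

View pics/s21c.png

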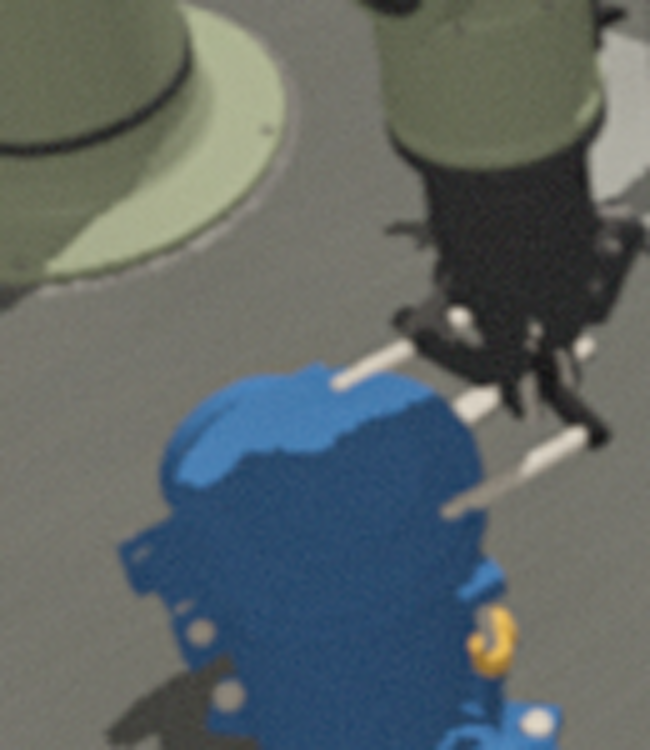

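Still carrying weight, so not at the stop yet. Lowering 1 mm per row.

>>> arm_command([
  {"dx": 0.08, "dy": -0.1, "dz": 0, "twist": 0},
  {"dx": 0.16, "dy": -0.1, "dz": 0, "twist": 0},
  {"dx": 0.24, "dy": -0.1, "dz": 0, "twist": 0},
  {"dx": 0.32, "dy": -0.1, "dz": 0, "twist": 0},
  {"dx": 0.32, "dy": -0.1, "dz": 0, "twist": 0},
])

```text
clock: 28.77
position: [0.5298, -0.0039, 0.1818]
tool_rot: [0.697, 1.56, 0.623]
force: [0.4, 9.3, -1.2]
grip_width: 0.0126
```

Run:
```python
from h import *
arc([.0152,0,-.015])
```

```text
t 28.7667 F [ 0.4  9.3 -1.2] g 0.0126 pos [ 0.5298 -0.0039  0.1818]
r 0.19896628136613917 phi 0.0038639435149684406 lat 0.0003333809910660083 ref [ 0.5141 -0.2023  0.192 ]
0.015 [-0.22 -0.1   0.  ]
0 [ 0.08 -0.1  -0.  ]
-0.015 [ 0.37 -0.1  -0.  ]
```

>>> arm_command([
  {"dx": 0.08, "dy": 0, "dz": 0, "twist": 0},
  {"dx": 0.16, "dy": 0, "dz": 0, "twist": 0},
  {"dx": 0.24, "dy": 0, "dz": 0, "twist": 0},
  {"dx": 0.32, "dy": 0, "dz": 0, "twist": 0},
  {"dx": 0.32, "dy": 0, "dz": 0, "twist": 0},
])

```text
clock: 29.18
position: [0.53, -0.0038, 0.1804]
tool_rot: [0.69, 1.559, 0.616]
force: [-13.6, 5.7, 39.5]
grip_width: 0.0127
```

Run:
```python
from h import *
im=snap('scene','pics/s22.png');crop('pics/s22.png','pics/s22c.png',90,140,220,290,5)
arc([.0152,0,-.015])
v=cv2.imread('pics/s22c.png')
# expected closed bar ends & edge circle
A=np.array([.5205,-.1185]);xs=np.array([HY[1],-HY[0],0])
for e in(-.058,.058): print('closed bar end',((proj('scene',HG+HY*.198+[0,0,.003]+xs*e)-[90,140]+.5)*5).round())
```

```text
t 29.2333 F [-14.1   4.8  39.6] g 0.0126 pos [ 0.53   -0.0038  0.1803]
r 0.19910468625800243 phi -0.003399101711428996 lat 0.0004880822557487292 ref [ 0.5141 -0.2023  0.192 ]
0.015 [-0.37 -0.11  0.  ]
0 [-0.07 -0.11  0.  ]
-0.015 [ 0.23 -0.11 -0.  ]
closed bar end [471. 313.]
closed bar end [603. 453.]
```

View pics/s22c.png

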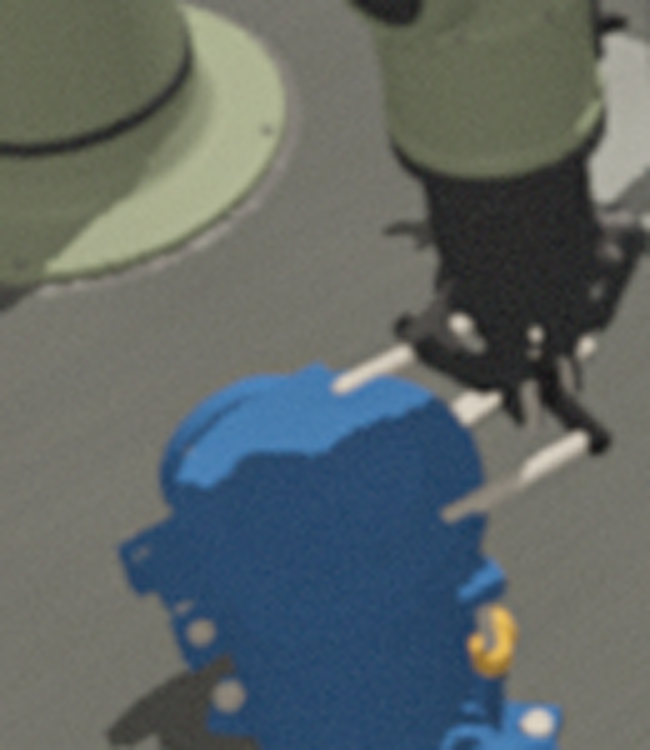

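Contact: +39 N up, at the height expected for the stop. I'll back off 1 mm and open partly.

>>> arm_command([
  {"dx": -0.1, "dy": 0, "dz": 0, "twist": 0},
  {"dx": -0.1, "dy": 0, "dz": 0, "twist": 0},
])

```text
clock: 29.4
position: [0.5298, -0.0038, 0.1816]
tool_rot: [0.699, 1.559, 0.624]
force: [-0.4, 3.9, -0.5]
grip_width: 0.0125
```

Run:
```python
from h import *
arc([.0152])
```

```text
t 29.4 F [-0.4  3.9 -0.5] g 0.0125 pos [ 0.5298 -0.0038  0.1816]
r 0.1990671677727125 phi 0.00322059931045592 lat 0.0003550545747623894 ref [ 0.5141 -0.2023  0.192 ]
0.015 [-0.24 -0.11  0.  ]
```

>>> arm_command([
  {"dx": 0, "dy": 0, "dz": 0, "twist": 0},
  {"dx": 0, "dy": 0, "dz": 0, "twist": 0},
  {"dx": 0, "dy": 0, "dz": 0, "twist": 0},
  {"dx": 0, "dy": 0, "dz": 0, "twist": 0},
], grip=0.1)

```text
clock: 29.73
position: [0.5298, -0.0041, 0.1815]
tool_rot: [0.689, 1.559, 0.614]
force: [0.2, -1.0, -0.4]
grip_width: 0.0382
```

>>> arm_command([
  {"dx": -1, "dy": 0, "dz": 0, "twist": 0},
  {"dx": -2.5, "dy": 0, "dz": 0, "twist": 0},
  {"dx": -5, "dy": 0, "dz": 0, "twist": 0},
  {"dx": -8, "dy": 0, "dz": 0, "twist": 0},
  {"dx": -11, "dy": 0, "dz": 0, "twist": 0},
  {"dx": -14, "dy": 0, "dz": 0, "twist": 0},
  {"dx": -17, "dy": 0, "dz": 0, "twist": 0},
  {"dx": -20, "dy": 0, "dz": 0, "twist": 0},
])

```text
clock: 30.4
position: [0.5274, -0.0057, 0.3839]
tool_rot: [0.653, 1.558, 0.577]
force: [0.4, 0.4, 0.2]
grip_width: 0.0385
```

Run:
```python
from h import *
im=snap('scene','pics/s23.png');crop('pics/s23.png','pics/s23c.png',70,190,220,340,4)
im=snap('top','pics/t23.png');crop('pics/t23.png','pics/t23c.png',300,130,420,230,5)
xs=np.array([HY[1],-HY[0],0])
for e in(-.058,.058): 
    p=HG+HY*.198+[0,0,.003]+xs*e
    print('closed bar end',((proj('scene',p)-[70,190]+.5)*4).round(),((proj('top',p)-[300,130]+.5)*5).round())
go([.45,-.0,.40])
```

```text
closed bar end [457.  50.] [111. 328.]
closed bar end [563. 162.] [118. 147.]
t 30.5 pos [ 0.5291 -0.0057  0.3866] yaw 85.67 down [ 0.017  0.008 -1.   ] q [-0.22  0.23  0.16  1.66 -0.04  1.24  1.44] F [-0.2  0.3 -0.7] g 0.0386
  -> dx -1.47 dy -0.01 dz -7.90 twist 0.000
```

View pics/s23c.png

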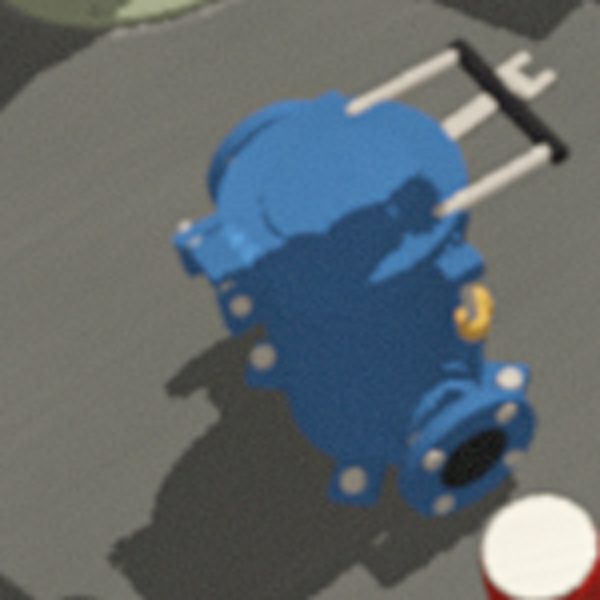

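View pics/t23c.png

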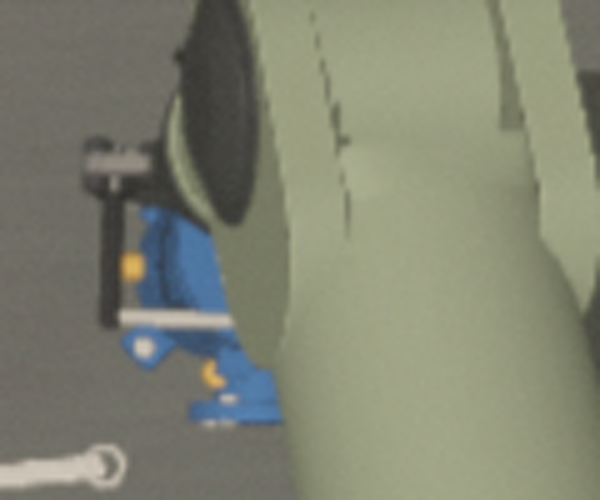

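The cover looks shut. I'll move the arm clear of the top view and check it properly.

>>> arm_command([
  {"dx": 0, "dy": 2, "dz": 0, "twist": 0},
  {"dx": 0, "dy": 5, "dz": 0, "twist": 0},
  {"dx": 0, "dy": 8.5, "dz": 0, "twist": 0},
  {"dx": 0, "dy": 12, "dz": 0, "twist": 0},
  {"dx": 0, "dy": 15.5, "dz": -1, "twist": 0},
  {"dx": 0, "dy": 19, "dz": -2, "twist": 0},
  {"dx": 0, "dy": 22.5, "dz": -3, "twist": 0},
  {"dx": 0, "dy": 26, "dz": -4, "twist": 0},
  {"dx": 0, "dy": 29, "dz": -5, "twist": 0},
  {"dx": 0, "dy": 31.5, "dz": -6, "twist": 0},
  {"dx": 0, "dy": 33, "dz": -6, "twist": 0},
  {"dx": 0, "dy": 33, "dz": -6, "twist": 0},
])

```text
clock: 31.5
position: [0.4932, 0.3309, 0.3883]
tool_rot: [0.54, 1.553, 0.469]
force: [-0.0, 0.6, -0.1]
grip_width: 0.0385
```

Run:
```python
from h import *
s=snap('scene','pics/s24.png');t=snap('top','pics/t24.png')
crop('pics/t24.png','pics/t24c.png',300,130,420,230,5);crop('pics/s24.png','pics/s24c.png',100,190,220,290,6)
go([.45,.3,.38])
```

```text
t 31.6 pos [0.4945 0.3274 0.3884] yaw 85.66 down [ 0.017  0.007 -1.   ] q [-0.68  0.34 -0.01  1.49  0.01  1.29  0.8 ] F [ 0.1 -0.2 -0.7] g 0.0382
  -> dx 0.75 dy -3.07 dz -4.24 twist 0.000
```

View pics/t24c.png

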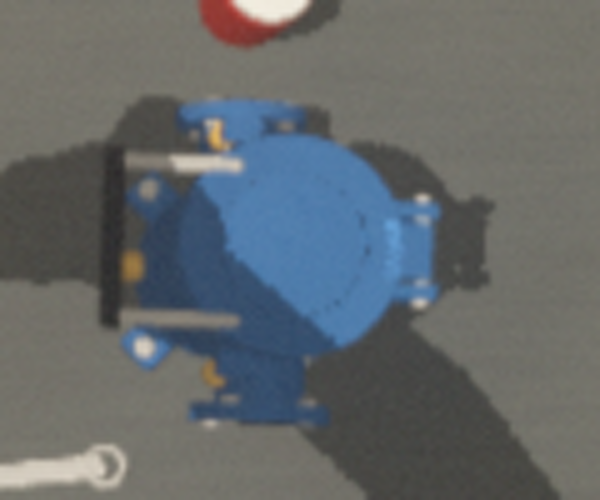

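View pics/s24c.png

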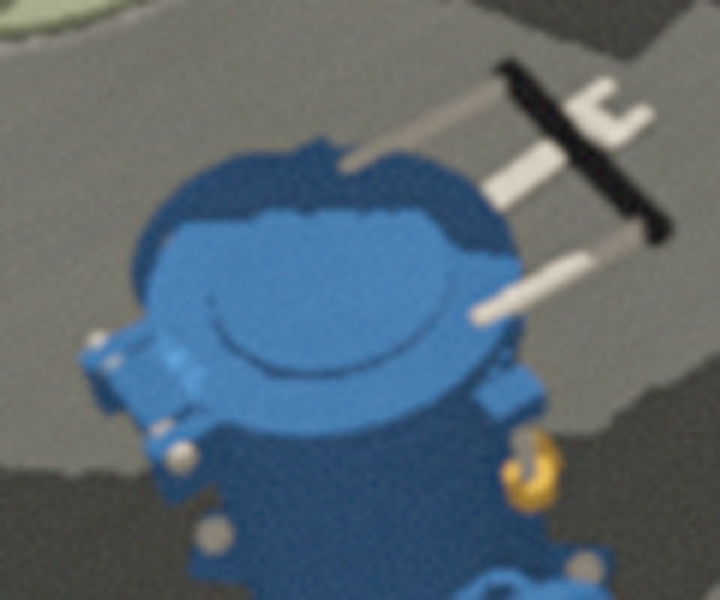

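View pics/s24.png

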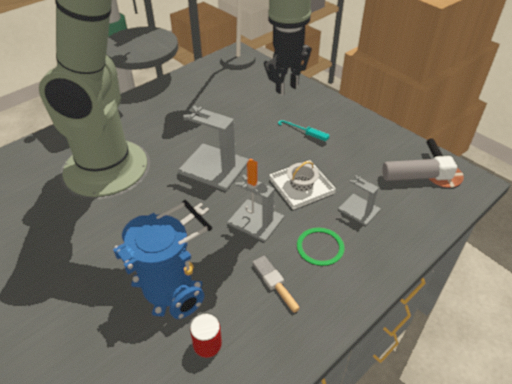

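View pics/t24.png

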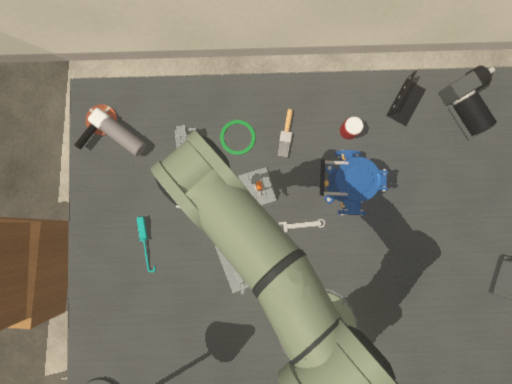

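Run:
```python
from h import *
f=lambda u,v,x,y,k:(x+(u+.5)/k-.5,y+(v+.5)/k-.5)
A=tri(f(655,226,100,190,6),f(116,150,300,130,5));B=tri(f(508,68,100,190,6),f(108,323,300,130,5))
print(A,B,(A[0]+B[0])/2)
xs=np.array([HY[1],-HY[0],0])
for ph in(0,.03,.06):
  print(ph,[(proj('scene',HG+HY*.198*np.cos(ph)+[0,0,.003+.198*np.sin(ph)]+xs*e)-[100,190]+.5).round(2)*6 for e in(-.056,.056)])
```

```text
(array([ 0.58344258, -0.00839638,  0.20137885]), np.float64(0.0025568217796334285)) (array([0.47367441, 0.0012256 , 0.19976815]), np.float64(0.0016183231292250058)) [ 0.5285585  -0.00358539  0.2005735 ]
0 [array([507.9 ,  78.24]), array([661.14, 240.36])]
0.03 [array([506.16,  68.52]), array([659.82, 230.64])]
0.06 [array([504.  ,  58.86]), array([658.14, 221.1 ])]
```

Run:
```python
from h import *
print(tri((155.66,241.6),(356.94,179.16)))
# cover's top surface: fit outer circle in scene: sample lower-edge of blue cover vs pot flange. hinge-line consistency:
s0=cv2.imread('pics/s21.png');s1=cv2.imread('pics/s22.png');s2=cv2.imread('pics/s24.png')
# bar end dark-mask location in s21, s22, s24 (near end, free of gripper)
for n in('s21','s22','s23','s24'):
    im=cv2.imread(f'pics/{n}.png'); x,y,k=203,222,10
    q=cv2.resize(im[y:y+12,x:x+12],None,fx=k,fy=k,interpolation=cv2.INTER_CUBIC)
    m=(q.max(2)<75).astype(np.uint8); ys,xs=np.where(m); print(n,xs.mean()/k+x,ys.mean()/k+y,m.sum(), 'lowest',ys.max()/k+y,'right',xs.max()/k+x)
```

```text
(array([ 0.52006591, -0.11855955,  0.18371975]), np.float64(0.0016718310941595484))
s21 207.84713795077275 225.3116199198626 3494 lowest 229.8 right 211.9
s22 207.62663492858934 226.00989726885493 3991 lowest 231.0 right 212.0
s23 207.6596965020576 225.9755401234568 3888 lowest 231.0 right 212.0
s24 207.60255376344085 225.98306451612902 4464 lowest 230.9 right 212.1
```

The cover looks shut and the picture matches the one taken while pressed down. But the triangulated bar height is 0.2006, against 0.195 expected, so I'll look closer and then probe it physically.

Run:
```python
from h import *
crop('pics/s24.png','pics/s24z.png',150,215,215,275,11)
print(bot.tip_extent)
go([.529,-.004,.387],85.6);go([.529,-.004,.235],85.6)
```

```text
0.008
t 31.6 pos [0.4945 0.3274 0.3884] yaw 85.66 down [ 0.017  0.007 -1.   ] q [-0.68  0.34 -0.01  1.49  0.01  1.29  0.8 ] F [ 0.1 -0.2 -0.7] g 0.0382
  -> dx -0.02 dy -32.78 dz 5.95 twist 0.001
t 31.6 pos [0.4945 0.3274 0.3884] yaw 85.66 down [ 0.017  0.007 -1.   ] q [-0.68  0.34 -0.01  1.49  0.01  1.29  0.8 ] F [ 0.1 -0.2 -0.7] g 0.0382
  -> dx 15.17 dy -32.90 dz 5.71 twist 0.001
```

View pics/s24z.png

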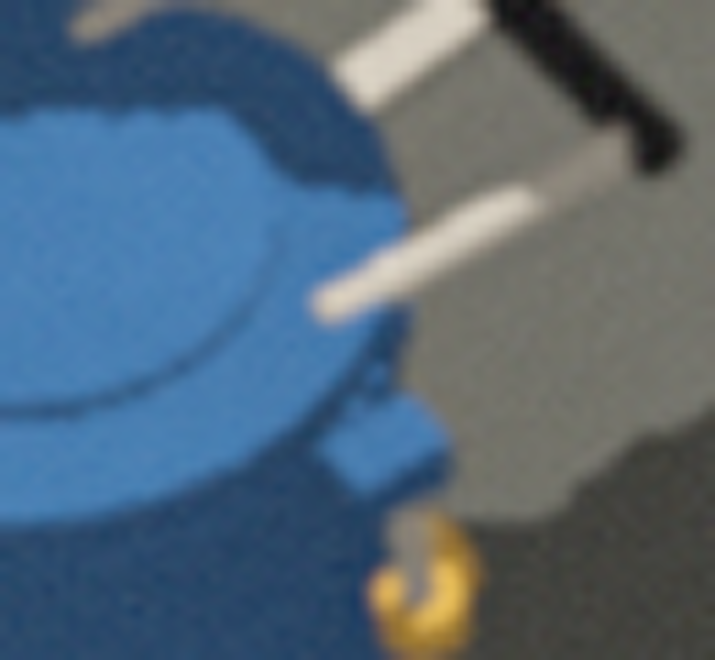

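The edge looks flush but isn't conclusive at this resolution. Probing the bar's top with the fingers shut.

>>> arm_command([
  {"dx": 0, "dy": -2, "dz": 0.5, "twist": 0},
  {"dx": 0, "dy": -5, "dz": 1, "twist": 0},
  {"dx": 0, "dy": -8.5, "dz": 1.6, "twist": 0},
  {"dx": 0, "dy": -12, "dz": 2.2, "twist": 0},
  {"dx": 0, "dy": -15.5, "dz": 2.8, "twist": 0},
  {"dx": 0, "dy": -19, "dz": 3.4, "twist": 0},
  {"dx": 0, "dy": -22.5, "dz": 4, "twist": 0},
  {"dx": 1, "dy": -26, "dz": 4.6, "twist": 0},
  {"dx": 3, "dy": -29, "dz": 5.2, "twist": 0},
  {"dx": 6, "dy": -31.3, "dz": 5.7, "twist": 0},
  {"dx": 9, "dy": -32.8, "dz": 5.8, "twist": 0},
  {"dx": 12, "dy": -32.9, "dz": 5.8, "twist": 0},
], grip=1, squeeze=30)

```text
clock: 32.6
position: [0.529, -0.0096, 0.2661]
tool_rot: [0.365, 1.552, 0.283]
force: [1.4, -0.3, -0.8]
grip_width: 0.0002
```

Run:
```python
from h import *
go([.529,-.004,.222],85.6)
```

```text
t 32.6 pos [ 0.529  -0.0096  0.2661] yaw 85.3 down [ 0.018  0.005 -1.   ] q [-0.21  0.33  0.15  1.84 -0.06  0.95  1.46] F [ 1.4 -0.3 -0.8] g 0.0002
  -> dx 4.41 dy 0.53 dz -0.12 twist -0.005
```

>>> arm_command([
  {"dx": 0.8, "dy": 0.5, "dz": -0.1, "twist": 0},
  {"dx": 1.8, "dy": 0.5, "dz": -0.1, "twist": 0},
  {"dx": 2.8, "dy": 0.5, "dz": -0.1, "twist": 0},
  {"dx": 3.6, "dy": 0.5, "dz": -0.1, "twist": 0},
  {"dx": 4.2, "dy": 0.5, "dz": -0.1, "twist": 0},
  {"dx": 4.5, "dy": 0.5, "dz": -0.1, "twist": 0},
  {"dx": 4.6, "dy": 0.5, "dz": -0.1, "twist": 0},
  {"dx": 4.7, "dy": 0.5, "dz": -0.1, "twist": 0},
  {"dx": 4.8, "dy": 0.5, "dz": -0.1, "twist": 0},
  {"dx": 4.8, "dy": 0.5, "dz": -0.1, "twist": 0},
])

```text
clock: 33.43
position: [0.5294, -0.0042, 0.2184]
tool_rot: [0.361, 1.552, 0.279]
force: [0.1, 0.6, 0.6]
grip_width: 0.0002
```

>>> arm_command([
  {"dx": 0.1, "dy": 0, "dz": 0, "twist": 0},
  {"dx": 0.2, "dy": 0, "dz": 0, "twist": 0},
  {"dx": 0.2, "dy": 0, "dz": 0, "twist": 0},
])

```text
clock: 33.68
position: [0.5293, -0.0042, 0.2163]
tool_rot: [0.361, 1.552, 0.279]
force: [-0.9, -0.5, -0.0]
grip_width: 0.0002
```

>>> arm_command([
  {"dx": 0.1, "dy": 0, "dz": 0, "twist": 0},
  {"dx": 0.2, "dy": 0, "dz": 0, "twist": 0},
  {"dx": 0.2, "dy": 0, "dz": 0, "twist": 0},
])

```text
clock: 33.93
position: [0.5293, -0.0042, 0.214]
tool_rot: [0.365, 1.552, 0.282]
force: [-0.5, -0.2, -0.1]
grip_width: 0.0001
```

>>> arm_command([
  {"dx": 0.1, "dy": 0, "dz": 0, "twist": 0},
  {"dx": 0.2, "dy": 0, "dz": 0, "twist": 0},
  {"dx": 0.2, "dy": 0, "dz": 0, "twist": 0},
])

```text
clock: 34.18
position: [0.5292, -0.0042, 0.2118]
tool_rot: [0.369, 1.552, 0.287]
force: [0.0, 0.2, -0.1]
grip_width: 0.0006
```

>>> arm_command([
  {"dx": 0.08, "dy": 0, "dz": 0, "twist": 0},
  {"dx": 0.16, "dy": 0, "dz": 0, "twist": 0},
  {"dx": 0.2, "dy": 0, "dz": 0, "twist": 0},
])

```text
clock: 34.43
position: [0.5293, -0.0042, 0.2099]
tool_rot: [0.367, 1.552, 0.285]
force: [-2.4, -0.1, 8.8]
grip_width: 0.0003
```

The fingers met the bar with the tips at about z = 0.202. That is exactly the closed bar's top (0.195 + 0.007) and it held under 9 N, so the cover is fully closed. Retreating.

>>> arm_command([
  {"dx": -1, "dy": 0, "dz": 0, "twist": 0},
  {"dx": -3, "dy": 0, "dz": 0, "twist": 0},
  {"dx": -6, "dy": 0, "dz": 0, "twist": 0},
  {"dx": -9, "dy": 0, "dz": 0, "twist": 0},
  {"dx": -12, "dy": 0.5, "dz": 0, "twist": 0},
  {"dx": -15, "dy": 2, "dz": 0, "twist": 0},
  {"dx": -17, "dy": 4.5, "dz": 0, "twist": 0},
  {"dx": -18, "dy": 8, "dz": 0, "twist": 0},
  {"dx": -18, "dy": 11, "dz": -1, "twist": 0},
  {"dx": -18, "dy": 13, "dz": -1, "twist": 0},
  {"dx": -18, "dy": 13, "dz": -1, "twist": 0},
  {"dx": -18, "dy": 13, "dz": -1, "twist": 0},
])

```text
clock: 35.43
position: [0.5266, 0.126, 0.391]
tool_rot: [0.362, 1.552, 0.282]
force: [-0.5, -0.4, 0.1]
grip_width: -0.0002
```

Run:
```python
from h import *
s=snap('scene','pics/s25.png');t=snap('top','pics/t25.png')
crop('pics/s25.png','pics/s25c.png',90,130,370,370,2)
go([.5,0,.4])
a=cv2.imread('pics/scene0.png');d=cv2.absdiff(a,s).max(2)
for n,(x0,y0,x1,y1) in dict(gasket=(295,225,348,268),brush=(250,255,300,312),tin=(188,312,222,358)).items(): print(n,(d[y0:y1,x0:x1]>60).sum())
```

```text
t 35.53 pos [0.5268 0.1244 0.3909] yaw 85.25 down [ 0.018  0.005 -1.   ] q [-0.41  0.25  0.09  1.62 -0.02  1.25  1.17] F [0.1 0.4 0.2] g 0.0
  -> dx -1.02 dy -12.61 dz -1.63 twist 0.000
gasket 0
brush 0
tin 0
```

View pics/s25c.png

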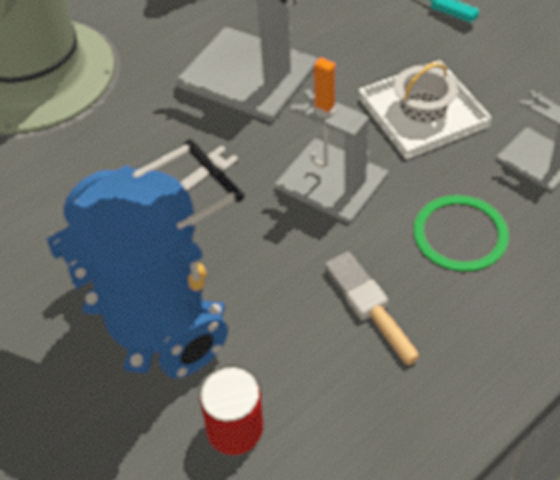

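View pics/t25.png

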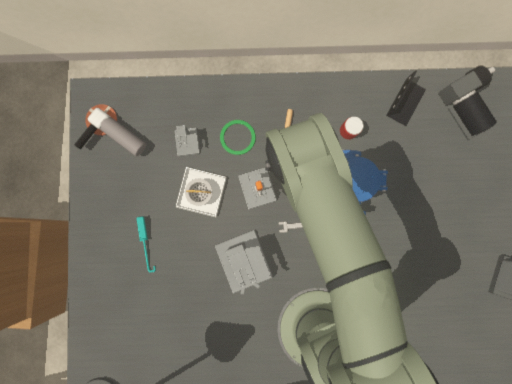

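Final state:
- Cover shut.
- Rod on its stand at top-view pixel (259,187).
- Basket upright in the middle of the tray at (200,190).
- Bystanders where they were, and the arm clear of everything.

Handing in.

```bash
python3 -c "
from workcell import order
print(order.job_done())"
```

```text
the job is handed in; nothing more can be done
None
```

The job is done and handed in at about 35.5 s of the 72 s allowed. I took the orange rod from the 130 × 110 mm stand, lifted the basket out by its bail and set it upright in the drip tray. I then hung the rod back on the stand, brought the cover down by its handle and released it closed.

**Final checks:**
- **Basket and rod:** the pictures show the basket upright near the middle of the tray and the rod hanging as it was at the start.
- **Bystanders:** gasket, brush and tin show no change between the first and last scene pictures. The spanner looks unmoved by eye; I did not compare it pixel by pixel.
- **Cover:** one check disagreed. Triangulating the handle bar from the pictures gave 0.2006 m, against 0.195 m expected when closed. I probed it with shut fingers and met the bar's top at about 0.202 m, the exact closed value, and it held under 9 N. I take the cover as fully closed and the camera height as off.

**Force:** pressing the gripped cover against its stop briefly read 39.6 N upward (about 42 N in total) at the wrist. It came through the fingers and I backed off at once; the gripper's body did not appear to press on anything. The 120 N wrist limit was not approached in any reading.

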